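# Put a measured bush away under its cover

## Task

The steel bush on the round measuring stage has been measured: first stand it upright on the floor of the wide pot. Then take the larger cover out of the rack, lay it flat on the dark mat with its knob up and let go, then pick it up again and set it on the wide pot, knob up, so that it sits fully home and level. Leave the wide pot upright where it stands, and leave the small pot, the smaller cover and the other things on the bench alone.

Things in the scene. Friction and masses are not known exactly. Their poses are not given: they have to be found in the camera images.
- bush: Dark steel flanged bush standing upright on the stage: foot flange 40 mm diameter x 8 mm, above it a plain body 28 mm diameter, 48 mm high in all, 200 g. Origin at the centre of its underside, z up its axis.
- stage: Fixed round measuring stage on a 140 mm square base; flat round glass top, 100 mm diameter, 50 mm above the bench. Origin on the bench under its middle. Two small thumbwheels stick out of the base at +x and -y, up to 36 mm beyond it and 31 mm high.
- pot: The wide pot: loose, open, straight-sided aluminium pot, outside diameter 94 mm, inside diameter 86 mm (4 mm wall), 65 mm high, inner floor 6 mm above the bench, 0.4 kg. Origin at the centre of its underside, z up.
- small_pot: The small pot, of the same make and height (65 mm) but 66 mm outside diameter; a bystander. Origin at the centre of its underside. The two pots stand in either order, one nearer the robot than the other.
- cover: Larger cover: aluminium disc 96 mm diameter (z 6 to 12 mm), below it a locating step 80 mm diameter x 6 mm (3 mm play in the wide pot's mouth), knob on top, 180 g. Origin: centre of the step's underside; z along the axis to the knob. Starts on edge in a rack slot, axis level, knob towards rack +x (away from the robot), centre 65 mm, top edge 113 mm up. Seated: origin 59 mm above the pot's.
- cover_knob (a point): Middle of the larger cover's knob: dark steel cylinder 24 mm diameter, 26 mm high (z 12 to 38 mm of the cover); this point is at z = 25 mm on the cover's axis.
- small_cover: The smaller cover, like the larger but 68 mm diameter, step 52 mm, knob 20 mm diameter; stands on edge in the other slot of the rack; a bystander.
- rack: Fixed cover rack: base 170 x 90 x 12 mm (x by y), two lengthwise steel bars on which the covers stand, and two slots at x = -45 mm and +45 mm of its frame, each between two pairs of thin uprights at y = -22 and +22 mm, whose tops are 64 mm above the bench. Origin on the bench under its middle.
- mat: Fixed dark rubber mat, 200 mm (x) by 210 mm (y), 3 mm thick, on the bench. Origin at the centre of its underside.
- mouse: Computer mouse, black, 60 mm across, 34 mm high; bystander.
- brush: Small cleaning brush, 150 mm long, lying flat; bystander.
- ring_gauge: Steel ring, 52 mm diameter, 18 mm high, lying flat; bystander.
- gauge_block: Flat steel block 35 x 30 x 9 mm; bystander.
- eyepiece: Black eyepiece standing upright, 44 mm diameter, 40 mm high; bystander.
- drop_bottle: Brown glass dropper bottle, 36 mm diameter, 75 mm high; bystander.
Mind the look-alikes: they are no part of the job. What is shaped like the cover but blue or green is not meant.

How it is judged:
By the outcome, as a careful person would: the job done as asked, in the order asked, and still so for the second after the job is handed in, with the robot touching nothing.
It also fails if it takes over 72 s, if anything falls off the work surface, if the arm or the gripper's body presses on something with over 40 N, if the wrist force passes 120 N, or if a joint passes its speed limit or range.

## Robot

A 6-joint arm with a two-finger parallel gripper is mounted at the origin on the work surface. World frame = base frame: x ahead of the robot, y to its left, z up, the work surface at z = 0. Lengths are in m, angles in degrees, forces in N, time in s.
With the tool pointing down it reaches from about 0.375 to 0.9 m from the base axis. Payload 3.1 kg.
Tool frame: the origin (TCP) lies at the very end of the fingers, on their centre line; the grasp point (between the pads) lies 19 mm behind it (bot.tcp_to_grasp is the distance from the TCP to the grasp point, in m); z points along the fingers, y is the line along which they close (so a half turn about z gives the same grasp; the last joint's range is limited). The gripper opens to 87 mm and grips with 3 to 60 N. Pads are 19 mm wide; open, the fingers measure 117 mm over their backs; the gripper's body (75 mm by 190 mm) begins 51 mm behind the grasp point.
Start: joints at [56.236, 30.224, 82.088, -0, 67.689, -10.227], TCP at [0.25, 0.573, 0.223] pointing down, gripper open.
Joint ranges: [-176.69, 176.69], [-43.24, 126.21], [12.49, 139.97], [-82, 262], [0, 151.66], [-163.58, 163.58]. Speed limits (degrees/s): [159.86, 159.86, 180, 180, 180, 180].

## Interface

Orientations are given as a 3x3 rotation matrix whose columns are the frame's x, y, z axes.
In Python, from rig import telemetry, capture, camera_info, job, bot gives the robot as it stands. The module is installed in compiled form; this text tells all that it offers.
- The arm moves only by the tool carry_out, never from a script. Its argument "deltas" is a list that holds one entry, the list of rows, each a list of 7 numbers: the shift along the tool's x, y, z scaled (see below), then the turn, a rotation vector about the tool's x, y, z scaled (see below), then the closure, from -1 (fully open) to 1 (shut). In form: [[[dx, dy, dz, ax, ay, az, claw], ...]]. A call has exactly 10 rows; each row is the pose to reach, as a shift and turn from the pose commanded when the call began, along the tool's axes at that moment, turning the shorter way round; what a row does not reach only later rows make up. The controller multiplies each number of a shift by 15 cm and each number of a turn by 360 degrees. A row lasts 1/12 s, in which the tool goes at most 41.7 mm and 7.16 degrees, less where a joint would pass 70% of its speed; a pose out of reach is approached as far as the arm can. A call with a number of a shift or a turn outside -1 to 1 is refused whole. A call with a gripper value outside its range is refused whole. The fingers move at their own pace and stop on an object; the grip force is fixed at half the most. Time passes only in rows, so rows that repeat a pose let the fingers close, or fill a call up. It gives the time, the measured TCP pose, the force, the opening and the grip force at its end, in the units of the state.
- telemetry.read_state(): the state, without advancing time (a new reading comes with each control period).
- capture(name): name is "scene" or "top" or "wrist"; returns the picture (400x640x3 uint8, red, green, blue); there is no depth.
- camera_info(name): a dict with "mtx" (3x3 intrinsics, pixels), "k1" (the pictures are not rectified: a ray, as slopes to the right and down, at radius r is drawn at 1 + k1 r^2 times it, then the intrinsics apply), "cam_to_world" (4x4, takes a point from camera to world coordinates); the wrist camera has in their place "T_tool_cam" (4x4, takes a point from camera to tool coordinates, whose origin is the TCP and whose axes are the flange's). Camera axes: x right, y down, z forward; pixel columns grow to the right and rows downward; lengths in m; the calibration is good to about 2 mm. A picture is of the moment at which its call begins: read the wrist's pose just before it. camera_info takes no time and is no camera call.
- job.hand_in(): hands the job in; it is judged then, once.
The state is a dict: "time_s": time; "joint_positions": joint angles; "qvel": joint speeds; "tau": joint torques, N m; "position": TCP position; "tcp_rot": TCP orientation; "force": force on the tool from outside, world axes, zero at the start; "moment": the same for the moment, N m; "opening": opening from 0.0 (shut) to 1.0 (fully open); "grasp_force": force on a finger pad.
Only numpy, scipy, OpenCV 4.12 (cv2) and the standard library are available. Lean on these libraries where they do the work, as an engineer would, in place of code of your own. Each camera call takes 0.05 s, during which the arm holds its last target. There are 200 camera calls.

## Working session

There is one attempt and no reset: what is moved stays moved. The work goes in short steps, Python scripts to look and compute and a tool call to move; the robot and the scene stay as the last step left them, time stands still between calls to the robot, and variables do not carry over. Pictures are saved under pics/ and viewed, at most 10 in all, crops included, and the job is handed in when it is done.

Besides the shell and the picture viewer there is one more tool, called after "Request:" as name([rows], argument=value, ...), one row to a line, values as JSON. carry_out: Moves the arm, as the interface text tells. Its arguments: {"type":"object","properties":{"deltas":{"type":"array","items":{"type":"array","items":{"type":"array","items":{"type":"number"}}}}},"required":["deltas"]}

```bash
mkdir -p pics; ls; python3 - <<'E'
from rig import telemetry,capture,camera_info,bot
import cv2,numpy as np
s=telemetry.read_state();print(s['time_s'],s['position'],s['tcp_rot'],s['opening'])
for n in("scene","top","wrist"):
    im=capture(n);cv2.imwrite(f"pics/{n}0.png",im[:,:,::-1]);print(n,camera_info(n))
E
```

```text
pics
0.0 [0.24914231 0.57240253 0.22159112] [[-9.16802861e-01  3.99338303e-01 -1.19694799e-03]
 [ 3.99339907e-01  9.16801233e-01 -1.77148663e-03]
 [ 3.89940929e-04 -2.10209311e-03 -9.99997715e-01]] 0.9984600571827975
scene {'mtx': array([[390.21389228,   0.        , 320.12549917],
       [  0.        , 390.21389228, 198.75288547],
       [  0.        ,   0.        ,   1.        ]]), 'k1': -0.006989918595346718, 'cam_to_world': array([[-0.44276976,  0.53420331, -0.72012622,  1.20974096],
       [ 0.89662592,  0.26011165, -0.35833487,  0.3667236 ],
       [-0.00411045, -0.80434368, -0.59415011,  0.63995504],
       [ 0.        ,  0.        ,  0.        ,  1.        ]])}
top {'mtx': array([[450.85860739,   0.        , 330.63148526],
       [  0.        , 450.85860739, 199.34910196],
       [  0.        ,   0.        ,   1.        ]]), 'k1': -0.1140362981960172, 'cam_to_world': array([[-0.02292591, -0.98839627,  0.15015727,  0.35142276],
       [-0.99968532,  0.02419425,  0.00662509,  0.03065679],
       [-0.01018116, -0.14995814, -0.98863992,  1.27947479],
       [ 0.        ,  0.        ,  0.        ,  1.        ]])}
wrist {'mtx': array([[281.16531055,   0.        , 317.0827516 ],
       [  0.        , 281.16531055, 201.3596253 ],
       [  0.        ,   0.        ,   1.        ]]), 'k1': -0.03126671464778017, 'T_tool_cam': array([[ 7.42813680e-04, -9.58547453e-01, -2.84931973e-01,
         7.87208239e-02],
       [ 9.99999056e-01,  1.04140264e-03, -8.96427548e-04,
        -3.60160722e-05],
       [ 1.15599725e-03, -2.84931038e-01,  9.58547321e-01,
        -1.63053768e-01],
       [ 0.00000000e+00,  0.00000000e+00,  0.00000000e+00,
         1.00000000e+00]])}
```

View pics/top0.png

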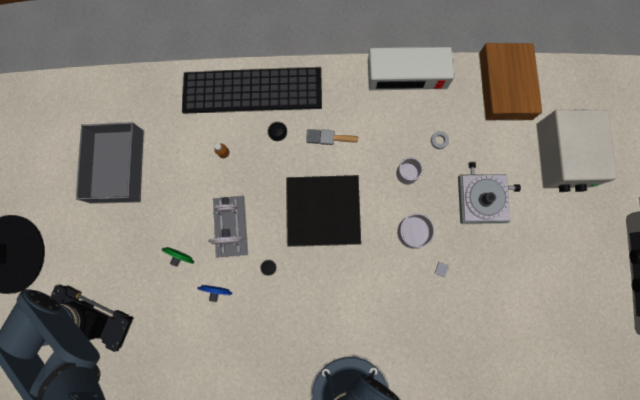

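View pics/scene0.png

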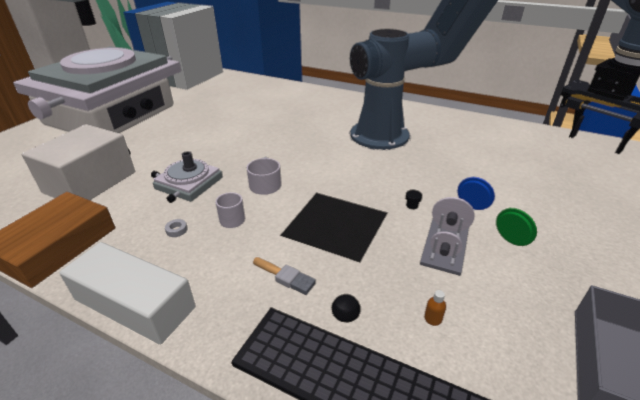

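Top view: stage with the bush at (487,199), wide pot (415,231), small pot (408,170), mat (324,210), rack (229,225). The larger cover is in the near slot at (225,238), scene (452,212).

What could be mistaken for the cover (top pixels): smaller cover (225,205), blue disc (213,292) and green disc (177,256). I choose the grey one in the near slot. Next is a close crop to check that.

```bash
cat > h.py <<'E'
import numpy as np,cv2
from rig import telemetry,capture,camera_info,bot
def ray(n,px,st=None):
    c=camera_info(n);K=c['mtx'];d=np.array([(px[0]-K[0,2])/K[0,0],(px[1]-K[1,2])/K[1,1]])
    u=d.copy()
    for _ in range(20): u=d/(1+c['k1']*(u@u))
    if n=='wrist':
        T=np.eye(4);T[:3,:3]=st['tcp_rot'];T[:3,3]=st['position'];T=T@c['T_tool_cam']
    else: T=c['cam_to_world']
    v=T[:3,:3]@np.array([u[0],u[1],1]);return T[:3,3],v/np.linalg.norm(v)
def onz(n,px,z,st=None):
    o,v=ray(n,px,st);return o+v*(z-o[2])/v[2]
def tri(*obs):
    A=np.zeros((3,3));b=np.zeros(3)
    for ob in obs:
        o,v=ray(*ob);P=np.eye(3)-np.outer(v,v);A+=P;b+=P@o
    p=np.linalg.solve(A,b)
    res=[np.linalg.norm((np.eye(3)-np.outer(ray(*ob)[1],ray(*ob)[1]))@(p-ray(*ob)[0])) for ob in obs]
    return p,max(res)
def proj(n,p,st=None):
    c=camera_info(n)
    if n=='wrist':
        T=np.eye(4);T[:3,:3]=st['tcp_rot'];T[:3,3]=st['position'];T=T@c['T_tool_cam']
    else: T=c['cam_to_world']
    q=np.linalg.inv(T)@np.r_[p,1];u=q[:2]/q[2];u=u*(1+c['k1']*(u@u));return u*c['mtx'][0,0]+c['mtx'][:2,2]
E
python3 - <<'E'
import cv2,numpy as np
t=cv2.imread('pics/top0.png');s=cv2.imread('pics/scene0.png')
def c(im,x,y,w,h,k):
    o=cv2.resize(im[y:y+h,x:x+w],None,fx=k,fy=k,interpolation=cv2.INTER_CUBIC)
    for i in range(0,w,10): cv2.line(o,(i*k,0),(i*k,4 if i%50 else 10),(0,0,255),1)
    for i in range(0,h,10): cv2.line(o,(0,i*k),(4 if i%50 else 10,i*k),(0,0,255),1)
    return o
a=np.hstack([c(t,200,185,60,75,4),c(t,390,150,140,75,4)])
b=np.hstack([c(s,420,185,60,90,4)[:, :],c(s,150,140,140,90,4)])
o=np.vstack([a,b]);print(o.shape)
cv2.imwrite('pics/crop1.png',o[:600])
E
```

```text
(660, 800, 3)
```

View pics/crop1.png

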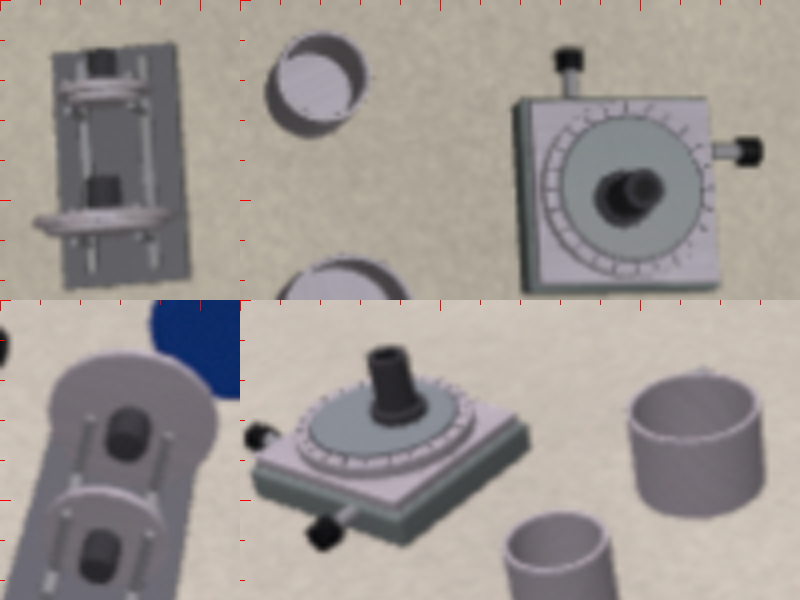

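The crop shows the large plain grey disc in the near slot at top (225,240), with the smaller one behind it at (226,207). Both knobs point away from the robot. The bush top centre is at top (491.3,196.8) and scene (186.5,153.3).

```bash
python3 - <<'E'
from h import *
np.set_printoptions(precision=4,suppress=True)
print('bush',tri(('top',(491.25,196.75)),('scene',(186.5,153.25))))
print('knob tip',tri(('top',(226,230)),('scene',(452.,219.5))))
print('knob on 65',onz('top',(226.1,232.75),.077),onz('scene',(452.25,218.5),.065))
print('rack',[onz('top',p,.012)[:2] for p in[(213,198.25),(244,195.75),(247.5,254.5),(216.25,257.5)]])
print('mat',[onz('top',p,.003)[:2] for p in[(287,177),(359,176),(361,244),(288,245)]])
t=cv2.imread('pics/top0.png');g=cv2.cvtColor(t,6)
c=[onz('top',p,.065)[:2] for p in[(398,231),(433,231),(415.5,215),(416,248)]]
print('pot',c, onz('scene',(263.75,166.75),.065))
print('spot scene',onz('scene',(150+(557-240)/4,140+(540-300)/4),.065))
for nm,p in dict(ring=(440,140),block=(441,269),mouse=(278,131),brush=(332,137),eye=(268,267),bottle=(221,151),blue=(213,292)).items(): print(nm,onz('top',p,.01)[:2])
E
```

```text
bush (array([ 0.5261, -0.3904,  0.099 ]), np.float64(0.0019243260584987565))
knob tip (array([0.4577, 0.3273, 0.0684]), np.float64(0.0026889905287857097))
knob on 65 [0.45   0.3222 0.077 ] [0.4479 0.3294 0.065 ]
rack [array([0.5554, 0.3772]), array([0.5604, 0.287 ]), array([0.3928, 0.2765]), array([0.3859, 0.3657])]
mat [array([0.6137, 0.1639]), array([ 0.6114, -0.0442]), array([ 0.4157, -0.0436]), array([0.4176, 0.1628])]
pot [array([ 0.445 , -0.1411]), array([ 0.4425, -0.2363]), array([ 0.4872, -0.1907]), array([ 0.3979, -0.1878])] [ 0.4469 -0.1882  0.065 ]
spot scene [ 0.616  -0.1799  0.065 ]
ring [ 0.7119 -0.2847]
block [ 0.3393 -0.2656]
mouse [0.7506 0.1888]
brush [0.7279 0.031 ]
eye [0.3569 0.219 ]
bottle [0.6952 0.3567]
blue [0.2896 0.375 ]
```

Request:
carry_out([
  [[-0.2, -0.25, 0, 0, 0, 0, -1], [-0.4, -0.5, 0, 0, 0, 0, -1], [-0.6, -0.75, 0, 0, 0, 0, -1], [-0.85, -1, 0, 0, 0, 0, -1], [-0.85, -1, 0, 0, 0, 0, -1], [-0.85, -1, 0, 0, 0, 0, -1], [-0.85, -1, 0, 0, 0, 0, -1], [-0.85, -1, 0, 0, 0, 0, -1], [-0.85, -1, 0, 0, 0, 0, -1], [-0.85, -1, 0, 0, 0, 0, -1]],
])

```text
time_s: 0.98
position: [0.3063, 0.3858, 0.2225]
tcp_rot: [[-0.918, 0.398, 0.0], [0.398, 0.918, 0.0], [0.0, 0.0, -1.0]]
force: [-0.1, 0.4, -0.1]
opening: 0.998
grasp_force: 0.0
```

Request:
carry_out([
  [[-0.85, -1, 0, 0, 0, 0, -1], [-0.85, -1, 0, 0, 0, 0, -1], [-0.85, -1, 0, 0, 0, 0, -1], [-0.85, -1, 0, 0, 0, 0, -1], [-0.85, -1, 0, 0, 0, 0, -1], [-0.85, -1, 0, 0, 0, 0, -1], [-0.85, -1, 0, 0, 0, 0, -1], [-0.85, -1, 0, 0, 0, 0, -1], [-0.85, -1, 0, 0, 0, 0, -1], [-0.85, -1, 0, 0, 0, 0, -1]],
])

```text
time_s: 1.82
position: [0.363, 0.1975, 0.2225]
tcp_rot: [[-0.918, 0.397, -0.0], [0.397, 0.918, 0.0], [0.0, 0.0, -1.0]]
force: [-0.3, 0.1, 0.5]
opening: 1.0
grasp_force: 0.0
```

Request:
carry_out([
  [[-0.85, -1, 0, 0, 0, 0, -1], [-0.85, -1, 0, 0, 0, 0, -1], [-0.85, -1, 0, 0, 0, 0, -1], [-0.85, -1, 0, 0, 0, 0, -1], [-0.85, -1, 0, 0, 0, 0, -1], [-0.85, -1, 0, 0, 0, 0, -1], [-0.85, -1, 0, 0, 0, 0, -1], [-0.85, -1, 0, 0, 0, 0, -1], [-0.85, -1, 0, 0, 0, 0, -1], [-0.85, -1, 0, 0, 0, 0, -1]],
])

```text
time_s: 2.65
position: [0.4198, 0.0093, 0.2225]
tcp_rot: [[-0.918, 0.397, -0.001], [0.397, 0.918, 0.0], [0.001, 0.0, -1.0]]
force: [-0.1, 0.5, 0.0]
opening: 1.002
grasp_force: 0.0
```

Request:
carry_out([
  [[-0.85, -1, 0, 0, 0, 0, -1], [-0.85, -1, 0, 0, 0, 0, -1], [-0.85, -1, 0, 0, 0, 0, -1], [-0.85, -1, 0, 0, 0, 0, -1], [-0.85, -1, 0, 0, 0, 0, -1], [-0.85, -1, 0, 0, 0, 0, -1], [-0.85, -1, 0, 0, 0, 0, -1], [-0.85, -1, 0, 0, 0, 0, -1], [-0.85, -1, 0, 0, 0, 0, -1], [-0.85, -1, 0, 0, 0, 0, -1]],
])

```text
time_s: 3.48
position: [0.4769, -0.1788, 0.2225]
tcp_rot: [[-0.918, 0.397, -0.001], [0.397, 0.918, 0.001], [0.001, 0.0, -1.0]]
force: [-0.4, 0.5, 0.5]
opening: 0.999
grasp_force: 0.0
```

```bash
cat > w.py <<'E'
import sys
from h import *
np.set_printoptions(precision=4,suppress=True)
s=telemetry.read_state();im=capture('wrist')
import pickle;pickle.dump(s,open(f'pics/{sys.argv[1]}.pkl','wb'))
cv2.imwrite(f'pics/{sys.argv[1]}.png',im[:,:,::-1])
print(s['time_s'],s['position'],s['joint_positions'],s['opening']);print(s['tcp_rot'])
E
python3 w.py w1
```

```text
3.4833 [ 0.4769 -0.1788  0.2225] [-33.1392  21.3752  98.4423   0.0099  60.2484 -99.7393] 0.9994341167876882
[[-0.9177  0.3972 -0.0009]
 [ 0.3972  0.9177  0.0008]
 [ 0.0011  0.0003 -1.    ]]
```

Request:
carry_out([
  [[-0.86, -1, 0, 0, 0, 0, -1], [-0.86, -1, 0, 0, 0, 0, -1], [-0.86, -1, 0, 0, 0, 0, -1], [-0.86, -1, 0, 0, 0, 0, -1], [-0.86, -1, 0, 0, 0, 0, -1], [-0.86, -1, 0.1, 0, 0, 0, -1], [-0.86, -1, 0.2, 0, 0, 0, -1], [-0.86, -1, 0.27, 0, 0, 0, -1], [-0.86, -1, 0.27, 0, 0, 0, -1], [-0.86, -1, 0.27, 0, 0, 0, -1]],
])

```text
time_s: 4.37
position: [0.5356, -0.3685, 0.1815]
tcp_rot: [[-0.917, 0.398, -0.001], [0.398, 0.917, 0.001], [0.002, 0.001, -1.0]]
force: [-0.6, -0.0, 0.4]
opening: 1.002
grasp_force: 0.0
```

```bash
python3 w.py w2; python3 - <<'E'
import cv2,numpy as np
a=cv2.imread('pics/w1.png');b=cv2.imread('pics/w2.png')
cv2.imwrite('pics/c2.png',cv2.resize(np.vstack([a[:,:],b[:,:]]),(600,600*800//640*1) if 0 else (480,600)))
cv2.imwrite('pics/c2.png',np.hstack([a[:,120:520],b[:,120:520]]))
E
```

```text
4.3667 [ 0.5356 -0.3685  0.1815] [ -44.3569   34.791    80.4325   -0.0026   64.8932 -110.8824] 1.0016453376862424
[[-0.9172  0.3983 -0.0015]
 [ 0.3983  0.9172  0.0014]
 [ 0.0019  0.0007 -1.    ]]
```

View pics/c2.png

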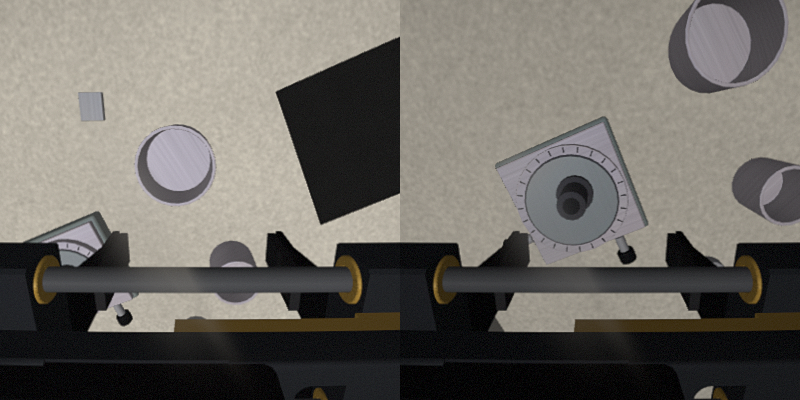

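Left panel: wide pot mouth centred at about (296,166) in wrist pixels. Right panel: bush top at wrist pixel (292,205), standing on the stage.

```bash
python3 - <<'E'
from h import *;import pickle
np.set_printoptions(precision=4,suppress=True)
s1=pickle.load(open('pics/w1.pkl','rb'));s2=pickle.load(open('pics/w2.pkl','rb'))
b=('wrist',(292,205),s2)
print(tri(b,('top',(491.25,196.75)),('scene',(186.5,153.25))),onz('wrist',(292,205),.098,s2))
p=('wrist',(295.5,166),s1)
print(tri(p,('top',(415.5,231.5)),('scene',(263.75,166.75))),onz(*p[:2],.065,s1))
d=s2['tcp_rot'].T@(tri(b,('top',(491.25,196.75)),('scene',(186.5,153.25)))[0]-s2['position']);print(d,d/.15)
E
```

```text
(array([ 0.5255, -0.39  ,  0.0987]), np.float64(0.002691972151363819)) [ 0.5245 -0.389   0.098 ]
(array([ 0.4431, -0.1906,  0.0622]), np.float64(0.0016324497248371515)) [ 0.4432 -0.1915  0.065 ]
[ 0.0006 -0.0238  0.0828] [ 0.0042 -0.1586  0.5518]
```

Request:
carry_out([
  [[0.005, -0.16, 0, 0, 0, 0, -1], [0.005, -0.16, 0.15, 0, 0, 0, -1], [0.005, -0.16, 0.3, 0, 0, 0, -1], [0.005, -0.16, 0.45, 0, 0, 0, -1], [0.005, -0.16, 0.6, 0, 0, 0, -1], [0.005, -0.16, 0.7, 0, 0, 0, -1], [0.005, -0.16, 0.755, 0, 0, 0, -1], [0.005, -0.16, 0.755, 0, 0, 0, -1], [0.005, -0.16, 0.755, 0, 0, 0, -1], [0.005, -0.16, 0.755, 0, 0, 0, 1]],
])

```text
time_s: 5.25
position: [0.5266, -0.3923, 0.0705]
tcp_rot: [[-0.917, 0.399, 0.002], [0.399, 0.917, -0.002], [-0.003, -0.001, -1.0]]
force: [-0.3, 0.4, -0.5]
opening: 0.974
grasp_force: 0.0
```

Request:
carry_out([
  [[0, 0, 0, 0, 0, 0, 1], [0, 0, 0, 0, 0, 0, 1], [0, 0, 0, 0, 0, 0, 1], [0, 0, 0, 0, 0, 0, 1], [0, 0, 0, 0, 0, 0, 1], [0, 0, 0, 0, 0, 0, 1], [0, 0, 0, 0, 0, 0, 1], [0, 0, 0, 0, 0, 0, 1], [0, 0, -0.1, 0, 0, 0, 1], [0, 0, -0.1, 0, 0, 0, 1]],
])

```text
time_s: 6.08
position: [0.5265, -0.3923, 0.0853]
tcp_rot: [[-0.917, 0.399, 0.002], [0.399, 0.917, -0.002], [-0.003, -0.001, -1.0]]
force: [1.1, -1.1, -1.7]
opening: 0.304
grasp_force: 30.0
```

```bash
python3 - <<'E'
from h import *
np.set_printoptions(precision=4,suppress=True)
s=telemetry.read_state();print(s['position'],s['joint_positions'],s['opening'],s['force'])
d=s['tcp_rot'].T@(np.array([.443,-.190,.155])-s['position']);print(d/.15)
E
```

```text
[ 0.5265 -0.3923  0.0853] [ -46.4244   42.0114   83.4856    0.0008   54.3343 -112.8941] 0.30385572844714026 [ 1.1115 -1.0695 -1.7266]
[ 1.0472  1.0137 -0.4687]
```

Request:
carry_out([
  [[0, 0, -0.25, 0, 0, 0, 1], [0, 0, -0.47, 0, 0, 0, 1], [0.15, 0.15, -0.47, 0, 0, 0, 1], [0.3, 0.3, -0.47, 0, 0, 0, 1], [0.45, 0.45, -0.47, 0, 0, 0, 1], [0.6, 0.6, -0.47, 0, 0, 0, 1], [0.75, 0.75, -0.47, 0, 0, 0, 1], [0.9, 0.9, -0.47, 0, 0, 0, 1], [1, 1, -0.47, 0, 0, 0, 1], [1, 1, -0.47, 0, 0, 0, 1]],
])

```text
time_s: 6.92
position: [0.4438, -0.1883, 0.1533]
tcp_rot: [[-0.918, 0.397, -0.007], [0.397, 0.918, 0.006], [0.008, 0.003, -1.0]]
force: [0.1, -0.1, -2.3]
opening: 0.303
grasp_force: 30.0
```

```bash
python3 w.py w3; python3 - <<'E'
from h import *
np.set_printoptions(precision=4,suppress=True)
s=telemetry.read_state()
for p in [[.4435,-.190,.09],[.4435,-.19,.0275]]: print(s['tcp_rot'].T@(np.array(p)-s['position'])/.15)
t=capture('top');c=capture('scene')
k=lambda im,x,y:cv2.resize(im[y:y+75,x:x+100],None,fx=4,fy=4)[:,:,::-1]
cv2.imwrite('pics/c3.png',np.hstack([k(t,370,185),k(c,215,115)]))
E
```

```text
6.9167 [ 0.4438 -0.1883  0.1533] [ -36.3377   25.6661  105.9424    0.0634   48.9012 -102.9836] 0.303155017406538
[[-0.9178  0.3971 -0.0067]
 [ 0.3971  0.9178  0.0059]
 [ 0.0085  0.0028 -1.    ]]
[0.018  0.0005 0.4252]
[0.0166 0.0001 0.8419]
```

View pics/c3.png

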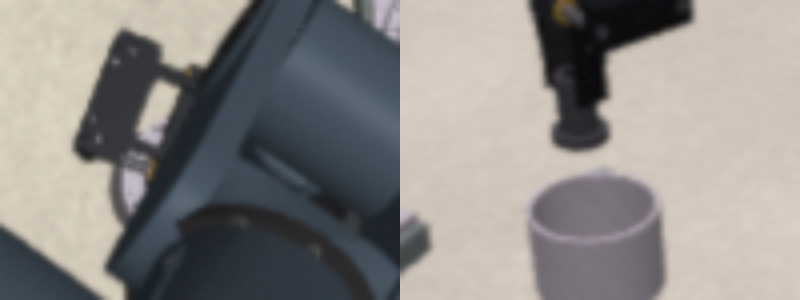

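The scene crop shows the bush upright in the gripper, just above the wide pot's mouth.

Request:
carry_out([
  [[0.01, 0, 0, 0, 0, 0, 1], [0.01, 0, 0.15, 0, 0, 0, 1], [0.01, 0, 0.3, 0, 0, 0, 1], [0.01, 0, 0.4, 0, 0, 0, 1], [0.01, 0, 0.5, 0, 0, 0, 1], [0.01, 0, 0.6, 0, 0, 0, 1], [0.01, 0, 0.7, 0, 0, 0, 1], [0.01, 0, 0.78, 0, 0, 0, 1], [0.01, 0, 0.83, 0, 0, 0, 1], [0.01, 0, 0.83, 0, 0, 0, 1]],
])

```text
time_s: 7.9
position: [0.4486, -0.1954, 0.0305]
tcp_rot: [[-0.916, 0.401, 0.004], [0.401, 0.916, -0.002], [-0.004, -0.0, -1.0]]
force: [2.0, 2.1, 6.6]
opening: 0.307
grasp_force: 30.0
```

Request:
carry_out([
  [[0, 0, 0, 0, 0, 0, 1], [0, 0, 0, 0, 0, 0, 1], [0, 0, 0, 0, 0, 0, 1], [0, 0, 0, 0, 0, 0, 1], [0, 0, 0, 0, 0, 0, 1], [0, 0, 0, 0, 0, 0, 1], [0, 0, 0, 0, 0, 0, 1], [0, 0, 0, 0, 0, 0, 1], [0, 0, 0, 0, 0, 0, 1], [0, 0, 0, 0, 0, 0, 1]],
])

```text
time_s: 8.73
position: [0.4486, -0.1954, 0.0305]
tcp_rot: [[-0.916, 0.401, 0.004], [0.401, 0.916, -0.002], [-0.004, -0.001, -1.0]]
force: [0.5, 1.4, 6.3]
opening: 0.311
grasp_force: 30.0
```

```bash
python3 w.py w4; python3 - <<'E'
from h import *
s=telemetry.read_state();print(s['force'],s['moment'],s['tau'])
c=capture('scene');w=cv2.imread('pics/w4.png')
k=lambda im,x,y:cv2.resize(im[y:y+100,x:x+100],None,fx=4,fy=4)[:,:,::-1]
cv2.imwrite('pics/c4.png',np.hstack([w[:,120:520],k(c,215,100)]))
E
```

```text
8.7333 [ 0.4486 -0.1954  0.0305] [ -36.6645   39.1171  109.8364    0.0437   30.8025 -103.0789] 0.3112181148808235
[[-0.9162  0.4007  0.0036]
 [ 0.4007  0.9162 -0.0022]
 [-0.0042 -0.0006 -1.    ]]
[1.04782609 2.38044228 5.54170057] [ 0.32729647 -0.14587879  0.02800456] [-1.06339753e+00 -3.60102260e+01 -5.36887273e+00 -3.13218059e-01
 -3.68673156e-02  1.79173204e-02]
```

View pics/c4.png

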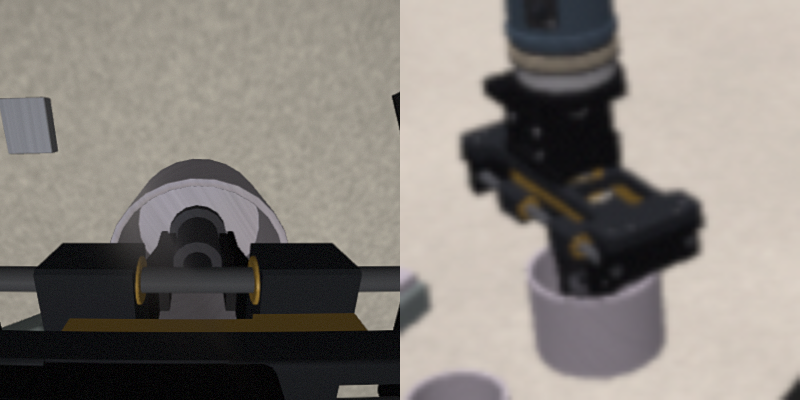

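The bush is inside the pot with the fingers clear of its wall. An upward force of about 8 N suggests contact already, so I'll test with a small lift and return.

Request:
carry_out([
  [[0.03, 0.03, -0.03, 0, 0, 0, 1], [0.03, 0.03, -0.03, 0, 0, 0, 1], [0.03, 0.03, -0.03, 0, 0, 0, 1], [0.03, 0.03, -0.03, 0, 0, 0, 1], [0.03, 0.03, -0.03, 0, 0, 0, 1], [0.03, 0.03, -0.03, 0, 0, 0, 1], [0.03, 0.03, -0.03, 0, 0, 0, 1], [0.03, 0.03, -0.03, 0, 0, 0, 1], [0.03, 0.03, -0.03, 0, 0, 0, 1], [0.03, 0.03, -0.03, 0, 0, 0, 1]],
])

```text
time_s: 9.67
position: [0.4443, -0.1876, 0.0343]
tcp_rot: [[-0.917, 0.399, -0.0], [0.399, 0.917, -0.0], [0.0, -0.0, -1.0]]
force: [0.3, -0.4, -2.9]
opening: 0.309
grasp_force: 30.0
```

Request:
carry_out([
  [[0, 0, 0.02, 0, 0, 0, 1], [0, 0, 0.02, 0, 0, 0, 1], [0, 0, 0.02, 0, 0, 0, 1], [0, 0, 0.02, 0, 0, 0, 1], [0, 0, 0.02, 0, 0, 0, 1], [0, 0, 0.02, 0, 0, 0, 1], [0, 0, 0.02, 0, 0, 0, 1], [0, 0, 0.02, 0, 0, 0, 1], [0, 0, 0.02, 0, 0, 0, 1], [0, 0, 0.02, 0, 0, 0, 1]],
])

```text
time_s: 10.5
position: [0.4443, -0.1876, 0.0313]
tcp_rot: [[-0.917, 0.399, 0.0], [0.399, 0.917, -0.0], [-0.0, -0.0, -1.0]]
force: [-0.9, -0.4, -1.5]
opening: 0.306
grasp_force: 30.0
```

Request:
carry_out([
  [[0, 0, 0.006, 0, 0, 0, 1], [0, 0, 0.006, 0, 0, 0, 1], [0, 0, 0.006, 0, 0, 0, 1], [0, 0, 0.006, 0, 0, 0, 1], [0, 0, 0.006, 0, 0, 0, 1], [0, 0, 0.006, 0, 0, 0, 1], [0, 0, 0.006, 0, 0, 0, 1], [0, 0, 0.006, 0, 0, 0, 1], [0, 0, 0.006, 0, 0, 0, 1], [0, 0, 0.006, 0, 0, 0, 1]],
])

```text
time_s: 11.33
position: [0.4443, -0.1876, 0.0306]
tcp_rot: [[-0.917, 0.399, 0.0], [0.399, 0.917, -0.0], [-0.0, -0.0, -1.0]]
force: [-0.0, 1.3, 5.2]
opening: 0.305
grasp_force: 30.0
```

Request:
carry_out([
  [[0, 0, 0, 0, 0, 0, 0.1], [0, 0, 0, 0, 0, 0, 0.1], [0, 0, 0, 0, 0, 0, 0.1], [0, 0, 0, 0, 0, 0, 0.1], [0, 0, 0, 0, 0, 0, 0.1], [0, 0, 0, 0, 0, 0, 0.1], [0, 0, -0.1, 0, 0, 0, 0.1], [0, 0, -0.3, 0, 0, 0, 0.1], [0, 0, -0.5, 0, 0, 0, 0.1], [0, 0, -0.8, 0, 0, 0, 0.1]],
])

```text
time_s: 12.17
position: [0.4427, -0.1866, 0.1465]
tcp_rot: [[-0.917, 0.4, -0.004], [0.4, 0.917, 0.003], [0.005, 0.001, -1.0]]
force: [0.7, -0.1, -0.2]
opening: 0.451
grasp_force: 0.0
```

Request:
carry_out([
  [[0, 0, -0.4, 0, 0, 0, -1], [0, 0.2, -0.6, 0, 0, 0, -1], [0, 0.4, -0.6, 0, 0, 0, -1], [0, 0.6, -0.6, 0, 0, 0, -1], [0, 0.8, -0.6, 0, 0, 0, -1], [0, 1, -0.6, 0, 0, 0, -1], [0, 1, -0.6, 0, 0, 0, -1], [0, 1, -0.6, 0, 0, 0, -1], [0, 1, -0.6, 0, 0, 0, -1], [0, 1, -0.6, 0, 0, 0, -1]],
])

```text
time_s: 13.0
position: [0.5037, -0.0508, 0.2368]
tcp_rot: [[-0.916, 0.4, -0.001], [0.4, 0.916, -0.0], [0.001, -0.0, -1.0]]
force: [-0.3, 1.3, 0.4]
opening: 0.992
grasp_force: 0.0
```

```bash
python3 w.py w5; python3 - <<'E'
from h import *
c=capture('scene');t=capture('top');w=cv2.imread('pics/w5.png')
k=lambda im,x,y:cv2.resize(im[y:y+75,x:x+100],None,fx=4,fy=4)[:,:,::-1]
cv2.imwrite('pics/c5.png',np.hstack([k(t,370,185),k(c,215,130)]))
E
```

```text
13.0 [ 0.5037 -0.0508  0.2368] [-18.4103  20.0456  97.8843  -0.0246  62.1078 -84.8048] 0.9916160943541764
[[-0.9164  0.4003 -0.0007]
 [ 0.4003  0.9164 -0.0002]
 [ 0.0006 -0.0004 -1.    ]]
```

View pics/c5.png

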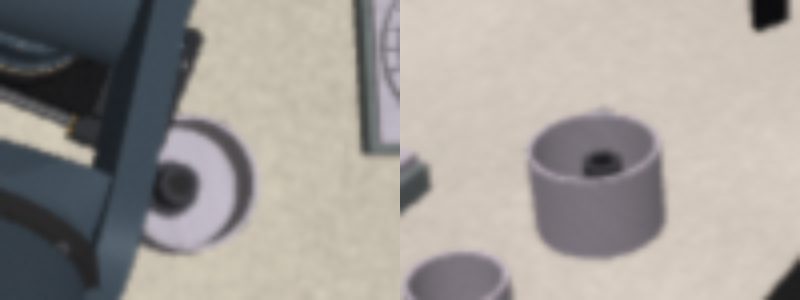

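The bush now stands upright in the wide pot, and the pot has not moved. Next I move over the rack, turning the tool so the camera faces the knob side.

Request:
carry_out([
  [[0.1, 0.14, 0, 0, 0, 0.02, -1], [0.2, 0.28, 0, 0, 0, 0.04, -1], [0.3, 0.42, 0, 0, 0, 0.06, -1], [0.4, 0.56, 0, 0, 0, 0.08, -1], [0.5, 0.7, 0, 0, 0, 0.1, -1], [0.6, 0.84, 0, 0, 0, 0.12, -1], [0.67, 0.98, 0, 0, 0, 0.14, -1], [0.67, 0.98, 0, 0, 0, 0.16, -1], [0.67, 0.98, 0, 0, 0, 0.18, -1], [0.67, 0.98, 0, 0, 0, 0.19, -1]],
])

```text
time_s: 13.98
position: [0.4707, 0.1248, 0.2371]
tcp_rot: [[0.039, 0.999, 0.0], [0.999, -0.039, -0.0], [-0.0, 0.0, -1.0]]
force: [0.1, -0.5, -0.3]
opening: 0.998
grasp_force: 0.0
```

Request:
carry_out([
  [[0.15, -0.02, 0, 0, 0, 0.02, -1], [0.3, -0.04, 0, 0, 0, 0.04, -1], [0.45, -0.07, 0, 0, 0, 0.06, -1], [0.6, -0.1, 0, 0, 0, 0.08, -1], [0.75, -0.12, 0, 0, 0, 0.1, -1], [0.9, -0.14, 0, 0, 0, 0.12, -1], [1, -0.16, 0, 0, 0, 0.14, -1], [1, -0.16, 0, 0, 0, 0.16, -1], [1, -0.16, 0, 0, 0, 0.18, -1], [1, -0.16, 0, 0, 0, 0.19, -1]],
])

```text
time_s: 14.82
position: [0.4519, 0.2753, 0.2369]
tcp_rot: [[0.944, 0.331, -0.0], [0.331, -0.944, -0.0], [-0.0, 0.0, -1.0]]
force: [0.1, 0.6, 0.7]
opening: 0.998
grasp_force: 0.0
```

Request:
carry_out([
  [[-0.03, -0.1, 0, 0, 0, 0.02, -1], [-0.03, -0.2, 0, 0, 0, 0.04, -1], [-0.03, -0.36, 0, 0, 0, 0.044, -1], [-0.03, -0.36, 0, 0, 0, 0.044, -1], [-0.03, -0.36, 0, 0, 0, 0.044, -1], [-0.03, -0.36, 0, 0, 0, 0.044, -1], [-0.03, -0.36, 0, 0, 0, 0.044, -1], [-0.03, -0.36, 0, 0, 0, 0.044, -1], [-0.03, -0.36, 0, 0, 0, 0.044, -1], [-0.03, -0.36, 0, 0, 0, 0.044, -1]],
])

```text
time_s: 15.65
position: [0.4297, 0.3244, 0.2371]
tcp_rot: [[0.998, 0.066, 0.0], [0.066, -0.998, -0.0], [0.0, 0.0, -1.0]]
force: [-0.0, 0.1, -0.7]
opening: 0.995
grasp_force: 0.0
```

```bash
python3 w.py w6; python3 - <<'E'
from h import *
for n,p in [('front up',(442,214.5)),('front up',(461.5,218.75))]: print(n,onz('scene',p,.064)[:2])
for p in [(218.75,245),(238,245)]: print('rear',onz('top',p,.064)[:2])
E
```

```text
15.65 [0.4297 0.3244 0.2371] [ 25.1607  22.5289  93.5679  -0.0057  63.903  111.3865] 0.9954331024131636
[[ 0.9978  0.0659  0.    ]
 [ 0.0659 -0.9978 -0.0001]
 [ 0.      0.0001 -1.    ]]
front up [0.44206108 0.30472194]
front up [0.43810091 0.348782  ]
rear [0.41815011 0.34533073]
rear [0.41719223 0.29239973]
```

Request:
carry_out([
  [[0.2, 0, 0.2, 0, 0, 0, -1], [0.2, 0, 0.4, 0, 0, 0, -1], [0.2, 0, 0.47, 0, 0, 0, -1], [0.2, 0, 0.47, 0, 0, 0, -1], [0.2, 0, 0.47, 0, 0, 0, -1], [0.2, 0, 0.47, 0, 0, 0, -1], [0.2, 0, 0.47, 0, 0, 0, -1], [0.2, 0, 0.47, 0, 0, 0, -1], [0.2, 0, 0.47, 0, 0, 0, -1], [0.2, 0, 0.47, 0, 0, 0, -1]],
])

```text
time_s: 16.53
position: [0.4596, 0.3272, 0.1674]
tcp_rot: [[0.998, 0.067, 0.001], [0.067, -0.998, 0.001], [0.001, -0.001, -1.0]]
force: [-0.3, -0.0, 1.0]
opening: 0.996
grasp_force: 0.0
```

```bash
python3 w.py w7; python3 - <<'E'
import cv2,numpy as np
o=[]
for n in('w6','w7'):
    a=cv2.imread(f'pics/{n}.png');o.append(cv2.resize(a[90:290,220:420],(400,400),interpolation=cv2.INTER_CUBIC))
cv2.imwrite('pics/c6.png',np.hstack(o))
E
```

```text
16.5333 [0.4596 0.3272 0.1674] [ 24.0999  29.602   94.1684  -0.0003  56.1433 110.2647] 0.9958740094480839
[[ 0.9978  0.0669  0.0014]
 [ 0.0669 -0.9978  0.0006]
 [ 0.0014 -0.0005 -1.    ]]
```

View pics/c6.png

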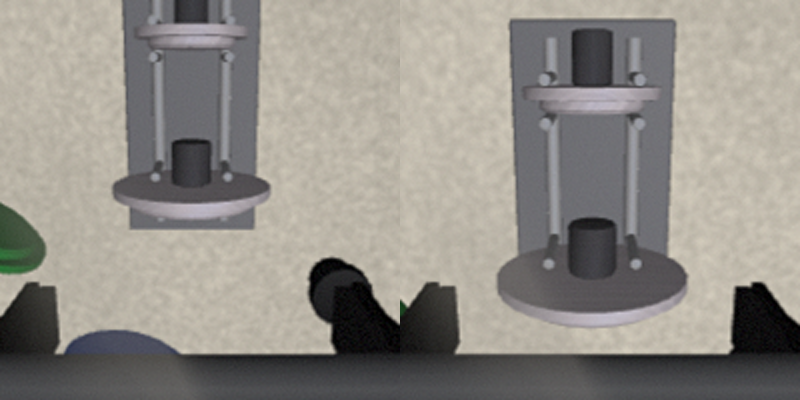

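Both crops are clear. The front upright tops are at wrist (298,178.5) and (333.5,178.5) in w6, and (294,222) and (338,222) in w7. The knob tip is at about (315.5,162) in w6 and (316,203.5) in w7.

```bash
python3 - <<'E'
from h import *;import pickle
np.set_printoptions(precision=4,suppress=True)
L=lambda n:pickle.load(open(f'pics/{n}.pkl','rb'));s6,s7=L('w6'),L('w7')
R=lambda a,b:tri(('wrist',a,s6),('wrist',b,s7))
print('upR',R((298,178.5),(294,222)));print('upL',R((333.5,178.5),(338,222)))
print('tip',R((315.5,162),(316,203.5)), onz('wrist',(316,203.5),.065,s7),onz('wrist',(315.5,162),.065,s6))
print('face bottom(top rim)',R((315.5,192.5),(316,246.5)), onz('wrist',(316,246.5),.113,s7))
print('rack end',onz('wrist',(220+110/2,90+20/2),.012,s7),onz('wrist',(220+275/2,90+20/2),.012,s7))
# FK fit
from scipy.optimize import least_squares
D=[([56.236,30.224,82.088],(.25,.573,.223)),([-33.139,21.375,98.442],(.4769,-.1788,.2225)),([-46.424,42.011,83.486],(.5265,-.3923,.0853)),([-36.66,39.117,109.836],(.4486,-.1954,.0305)),([-18.41,20.05,97.88],(.5037,-.0508,.2368)),([25.1607,22.5289,93.5679],(.4297,.3244,.2371)),([24.1,29.602,94.168],(.4596,.3272,.1674))]
def f(p):
    e=[]
    for q,x in D:
        a,b=np.radians(q[1]),np.radians(q[1]+q[2]);j=np.radians(q[0])
        r=p[0]+p[1]*np.sin(a)+p[2]*np.sin(b)+p[4]*np.cos(b);z=p[3]+p[1]*np.cos(a)+p[2]*np.cos(b)-p[4]*np.sin(b)
        e+=[r*np.cos(j)-p[5]*np.sin(j)-x[0],r*np.sin(j)+p[5]*np.cos(j)-x[1],z-x[2]]
    return e
o=least_squares(f,[0,.4,.4,0,0,.11]);print(o.x,o.cost**.5)
E
```

```text
upR (array([0.4353, 0.3483, 0.0647]), np.float64(0.00047012470393864564))
upL (array([0.438 , 0.3045, 0.064 ]), np.float64(0.00014391974377250908))
tip (array([0.4572, 0.3279, 0.0679]), np.float64(3.066702022243356e-05)) [0.4563 0.3279 0.065 ] [0.4568 0.3279 0.065 ]
face bottom(top rim) (array([0.4305, 0.326 , 0.108 ]), np.float64(3.320159201159899e-05)) [0.4329 0.3262 0.113 ]
rack end [0.553  0.3786 0.012 ] [0.559  0.2903 0.012 ]
[-0.0004  0.5905  0.3906 -0.0346  0.1133  0.1109] 0.0006057144060346785
```

Request:
carry_out([
  [[0.14, -0.005, 0.05, 0, -0.02, 0, -1], [0.14, -0.005, 0.12, 0, -0.04, 0, -1], [0.14, -0.005, 0.187, 0, -0.0556, 0, -1], [0.14, -0.005, 0.187, 0, -0.0556, 0, -1], [0.14, -0.005, 0.187, 0, -0.0556, 0, -1], [0.14, -0.005, 0.187, 0, -0.0556, 0, -1], [0.14, -0.005, 0.187, 0, -0.0556, 0, -1], [0.14, -0.005, 0.187, 0, -0.0556, 0, -1], [0.14, -0.005, 0.187, 0, -0.0556, 0, -1], [0.14, -0.005, 0.187, 0, -0.0556, 0, -1]],
])

```text
time_s: 17.42
position: [0.4799, 0.3294, 0.1396]
tcp_rot: [[0.938, 0.067, -0.34], [0.063, -0.998, -0.023], [-0.341, -0.0, -0.94]]
force: [0.5, 0.4, -1.4]
opening: 1.0
grasp_force: 0.0
```

```bash
python3 - <<'E'
from h import *
np.set_printoptions(precision=4,suppress=True)
s=telemetry.read_state();R=s['tcp_rot'];print(s['position'],s['joint_positions'],R)
print(R.T@(np.array([.4497,.3274,.0547])-s['position'])/.15)
j=np.radians(s['joint_positions']);p=[-0.0004,0.5905,0.3906,-0.0346,0.1133,0.1109]
a=j[1];b=j[1]+j[2];r=p[0]+p[1]*np.sin(a)+p[2]*np.sin(b)+p[4]*np.cos(b);z=p[3]+p[1]*np.cos(a)+p[2]*np.cos(b)-p[4]*np.sin(b)
w=np.array([r*np.cos(j[0])-p[5]*np.sin(j[0]),r*np.sin(j[0])+p[5]*np.cos(j[0]),z]) # wrist minus d6 in z
# pos = w + d6*(R_z + ez)
v=R[:,2]+[0,0,1];print('d6',(s['position']-w)@v/(v@v),s['position']-w,v)
E
```

```text
[0.4799 0.3294 0.1396] [ 20.4618  40.5238  79.4223   5.7057  79.2577 104.5803] [[ 0.938   0.0674 -0.34  ]
 [ 0.0635 -0.9977 -0.0226]
 [-0.3408 -0.0004 -0.9401]]
[ 0.0031 -0.0002  0.6008]
d6 0.30747005734766797 [-0.1045 -0.0071  0.0185] [-0.34   -0.0226  0.0599]
```

Request:
carry_out([
  [[0.003, 0, 0.12, 0, 0, 0, -1], [0.003, 0, 0.24, 0, 0, 0, -1], [0.003, 0, 0.36, 0, 0, 0, -1], [0.003, 0, 0.46, 0, 0, 0, -1], [0.003, 0, 0.54, 0, 0, 0, -1], [0.003, 0, 0.6, 0, 0, 0, -1], [0.003, 0, 0.6, 0, 0, 0, -1], [0.003, 0, 0.6, 0, 0, 0, -1], [0.003, 0, 0.6, 0, 0, 0, -1], [0.003, 0, 0.6, 0, 0, 0, -1]],
])

```text
time_s: 18.25
position: [0.451, 0.3274, 0.0546]
tcp_rot: [[0.938, 0.067, -0.339], [0.063, -0.998, -0.022], [-0.34, -0.001, -0.94]]
force: [0.2, -0.5, 0.4]
opening: 1.003
grasp_force: 0.0
```

Request:
carry_out([
  [[0, 0, 0, 0, 0, 0, 1], [0, 0, 0, 0, 0, 0, 1], [0, 0, 0, 0, 0, 0, 1], [0, 0, 0, 0, 0, 0, 1], [0, 0, 0, 0, 0, 0, 1], [0, 0, 0, 0, 0, 0, 1], [0, 0, 0, 0, 0, 0, 1], [0, 0, 0, 0, 0, 0, 1], [0, 0, 0, 0, 0, 0, 1], [0, 0, 0, 0, 0, 0, 1]],
])

```text
time_s: 19.08
position: [0.4508, 0.3273, 0.0538]
tcp_rot: [[0.938, 0.067, -0.34], [0.063, -0.998, -0.022], [-0.34, -0.0, -0.94]]
force: [1.1, -0.5, -0.6]
opening: 0.328
grasp_force: 0.4
```

Request:
carry_out([
  [[0, 0, 0, 0, 0, 0, 1], [0, 0, 0, 0, 0, 0, 1], [0, 0, 0, 0, 0, 0, 1], [0, 0, 0, 0, 0, 0, 1], [0, 0, 0, 0, 0, 0, 1], [0, 0, 0, 0, 0, 0, 1], [0, 0, 0, 0, 0, 0, 1], [0, 0, 0, 0, 0, 0, 1], [0, 0, 0, 0, 0, 0, 1], [0, 0, 0, 0, 0, 0, 1]],
])

```text
time_s: 19.92
position: [0.4502, 0.3272, 0.0539]
tcp_rot: [[0.938, 0.067, -0.341], [0.063, -0.998, -0.022], [-0.342, -0.0, -0.94]]
force: [2.3, 2.3, 1.3]
opening: 0.264
grasp_force: 30.3
```

Request:
carry_out([
  [[-0.017, 0, -0.047, 0, 0, 0, 1], [-0.034, 0, -0.094, 0, 0, 0, 1], [-0.051, 0, -0.141, 0, 0, 0, 1], [-0.085, 0, -0.235, 0, 0, 0, 1], [-0.12, 0, -0.329, 0, 0, 0, 1], [-0.171, 0, -0.47, 0, 0, 0, 1], [-0.222, 0, -0.61, 0, 0, 0, 1], [-0.274, 0, -0.752, 0, 0, 0, 1], [-0.342, 0, -0.94, 0, 0, 0, 1], [-0.342, 0, -0.94, 0, 0, 0, 1]],
])

```text
time_s: 20.75
position: [0.4517, 0.328, 0.2097]
tcp_rot: [[0.94, 0.067, -0.335], [0.064, -0.998, -0.02], [-0.335, -0.003, -0.942]]
force: [0.8, -0.3, -1.7]
opening: 0.264
grasp_force: 30.0
```

```bash
python3 w.py w8; python3 - <<'E'
from h import *
t=capture('top');c=capture('scene');w=cv2.imread('pics/w8.png')
k=lambda im,x,y:cv2.resize(im[y:y+150,x:x+150],(400,400))[:,:,::-1]
cv2.imwrite('pics/c8.png',np.hstack([w[:,120:520],k(c,380,130)]))
E
```

```text
20.75 [0.4517 0.328  0.2097] [ 21.2149  33.8185  80.496    5.9128  84.429  105.7968] 0.26397729741211606
[[ 0.94    0.067  -0.3346]
 [ 0.0641 -0.9977 -0.0199]
 [-0.3352 -0.0027 -0.9421]]
```

```bash
cat > rel.py <<'E'
from h import *
from scipy.spatial.transform import Rotation as Ro
np.set_printoptions(precision=3,suppress=True)
def chain(Ts,start=None):
    s=telemetry.read_state();P,R=(s['position'],s['tcp_rot']) if start is None else start
    for p,Q in Ts:
        d=R.T@(np.array(p)-P)/.15;r=(Ro.from_matrix(R.T@Q)).as_rotvec(degrees=True)/360
        print(d,r);P,R=np.array(p),Q
def pose(al,az):  # tool z points along azimuth az, al deg below level; x is upward side
    a,b=np.radians(al),np.radians(az);h=np.array([np.cos(b),np.sin(b),0]);k=np.array([0,0,1])
    z=h*np.cos(a)-k*np.sin(a);x=h*np.sin(a)+k*np.cos(a);return np.c_[x,np.cross(z,x),z]
E
python3 - <<'E'
from rel import *
rz=lambda R,d:R@Ro.from_euler('z',d,degrees=True).as_matrix()
M=pose(70,180)  # after the roll: x up side
R1=pose(20,180)
chain([((.46,.24,.22),rz(M,120)),((.47,.15,.22),rz(M,60)),((.48,.06,.22),M),((.485,.06,.15),R1)])
E
```

```text
[-0.004  0.581 -0.112] [ 0.003  0.002 -0.157]
[-0.488  0.354 -0.023] [-0.     0.    -0.167]
[-0.551 -0.246 -0.023] [ 0.    -0.    -0.167]
[-0.191  0.     0.427] [ 0.     0.139 -0.   ]
```

Request:
carry_out([
  [[0, 0.06, -0.01, 0, 0, -0.016, 1], [0, 0.12, -0.02, 0, 0, -0.032, 1], [0, 0.18, -0.03, 0, 0, -0.048, 1], [0, 0.24, -0.05, 0, 0, -0.064, 1], [0, 0.3, -0.06, 0, 0, -0.08, 1], [0, 0.36, -0.07, 0, 0, -0.096, 1], [0, 0.42, -0.08, 0, 0, -0.112, 1], [0, 0.48, -0.09, 0, 0, -0.128, 1], [0, 0.54, -0.1, 0, 0, -0.144, 1], [-0.004, 0.58, -0.112, 0.003, 0.002, -0.157, 1]],
])

```text
time_s: 21.73
position: [0.4594, 0.24, 0.218]
tcp_rot: [[0.463, 0.816, -0.346], [0.869, -0.494, -0.002], [-0.173, -0.3, -0.938]]
force: [-0.3, -0.4, -1.3]
opening: 0.263
grasp_force: 30.0
```

Request:
carry_out([
  [[-0.05, 0.04, 0, 0, 0, -0.017, 1], [-0.1, 0.07, 0, 0, 0, -0.034, 1], [-0.15, 0.11, 0, 0, 0, -0.051, 1], [-0.2, 0.14, 0, 0, 0, -0.068, 1], [-0.25, 0.18, 0, 0, 0, -0.085, 1], [-0.3, 0.21, 0, 0, 0, -0.102, 1], [-0.35, 0.25, 0, 0, 0, -0.119, 1], [-0.4, 0.28, 0, 0, 0, -0.136, 1], [-0.45, 0.32, 0, 0, 0, -0.153, 1], [-0.488, 0.354, -0.023, 0, 0, -0.167, 1]],
])

```text
time_s: 22.57
position: [0.4688, 0.1499, 0.2179]
tcp_rot: [[-0.476, 0.808, -0.348], [0.862, 0.508, -0.002], [0.175, -0.3, -0.938]]
force: [-1.0, -1.3, -2.0]
opening: 0.266
grasp_force: 30.0
```

Request:
carry_out([
  [[-0.05, -0.02, 0, 0, 0, -0.017, 1], [-0.11, -0.05, 0, 0, 0, -0.034, 1], [-0.16, -0.07, 0, 0, 0, -0.051, 1], [-0.22, -0.1, 0, 0, 0, -0.068, 1], [-0.27, -0.12, 0, 0, 0, -0.085, 1], [-0.33, -0.15, 0, 0, 0, -0.102, 1], [-0.38, -0.17, 0, 0, 0, -0.119, 1], [-0.44, -0.2, 0, 0, 0, -0.136, 1], [-0.5, -0.22, 0, 0, 0, -0.153, 1], [-0.551, -0.246, -0.023, 0, 0, -0.167, 1]],
])

```text
time_s: 23.4
position: [0.4794, 0.0603, 0.2179]
tcp_rot: [[-0.938, -0.011, -0.347], [-0.011, 1.0, -0.0], [0.347, 0.003, -0.938]]
force: [0.6, 0.1, -1.0]
opening: 0.264
grasp_force: 30.0
```

```bash
python3 - <<'E'
from rel import *
s=telemetry.read_state();print(s['time_s'],s['position'],s['joint_positions'],s['tcp_rot'],s['opening'],s['force'])
chain([((.485,.06,.15),pose(20,180))])
E
```

```text
23.4 [0.479 0.06  0.218] [ -4.975  29.012  88.88   -1.768  82.357 -95.072] [[-0.938 -0.011 -0.347]
 [-0.011  1.    -0.   ]
 [ 0.347  0.003 -0.938]] 0.26443157747576546 [ 0.607  0.086 -0.98 ]
[-0.192 -0.004  0.411] [-0.001  0.138  0.002]
```

Request:
carry_out([
  [[-0.02, 0, 0.04, 0, 0.014, 0, 1], [-0.04, 0, 0.08, 0, 0.028, 0, 1], [-0.06, 0, 0.12, 0, 0.042, 0, 1], [-0.08, 0, 0.16, 0, 0.056, 0, 1], [-0.1, 0, 0.2, 0, 0.07, 0, 1], [-0.12, 0, 0.25, 0, 0.084, 0, 1], [-0.14, 0, 0.29, 0, 0.098, 0, 1], [-0.16, 0, 0.33, 0, 0.112, 0, 1], [-0.18, 0, 0.37, 0, 0.126, 0.001, 1], [-0.19, -0.004, 0.41, -0.001, 0.138, 0.002, 1]],
])

```text
time_s: 24.23
position: [0.4867, 0.0605, 0.1499]
tcp_rot: [[-0.341, 0.007, -0.94], [0.005, 1.0, 0.005], [0.94, -0.003, -0.341]]
force: [-0.7, 0.6, -2.1]
opening: 0.26
grasp_force: 30.0
```

```bash
python3 w.py w9; python3 - <<'E'
from h import *
t=capture('top');c=capture('scene');w=cv2.imread('pics/w9.png')
k=lambda im,x,y:cv2.resize(im[y:y+150,x:x+150],(400,400),interpolation=cv2.INTER_CUBIC)[:,:,::-1]
cv2.imwrite('pics/c9.png',np.hstack([w[:,120:520],k(c,260,110)]))
E
```

```text
24.2333 [0.4867 0.0605 0.1499] [ -3.8695  59.8935  64.3923  -4.1066 125.6483 -93.4362] 0.26016794300627216
[[-0.3414  0.0066 -0.9399]
 [ 0.0049  1.      0.0052]
 [ 0.9399 -0.0028 -0.3414]]
```

View pics/c9.png

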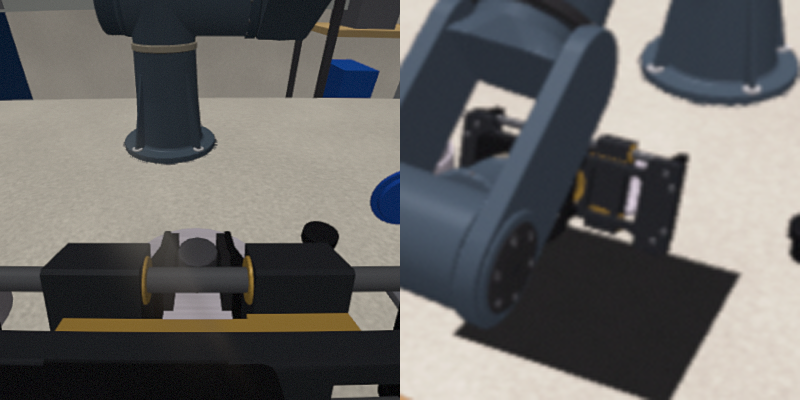

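The wrist view shows the knob still held at (319,245) with the disc's far edge at about row 230. The scene view is hidden by the wrist. I'll compare this with where a level cover should appear.

```bash
python3 - <<'E'
from h import *;import pickle
np.set_printoptions(precision=4,suppress=True)
s=pickle.load(open('pics/w9.pkl','rb'));P=s['position']-.011*s['tcp_rot'][:,2]
for t in(-10,-5,0,5,10):
    a=np.radians(t);ax=np.array([np.sin(a),0,np.cos(a)]);f=np.array([-np.cos(a),0,np.sin(a)])
    c=P-ax*.023;T=P+ax*.003
    print(t,[proj('wrist',q,s)-[120,0] for q in(c+.048*f,c+.034*f+[0,.034,0],c+.034*f-[0,.034,0],T,T+.012*f)], 'lowest',(c-ax*.012-.04*f)[2],(c-ax*.012+.04*f)[2])
w=cv2.imread('pics/w9.png');print(w[215:262:2,120+185].mean(1).astype(int),w[215:262:2,120+200].mean(1).astype(int))
E
```

```text
-10 [array([197.003 , 242.3295]), array([242.9553, 252.8402]), array([151.1998, 253.4987]), array([197.1673, 252.6242]), array([197.0654, 241.0169])] lowest 0.1261749121557575 0.11228305794240306
-5 [array([196.9637, 236.4729]), array([242.8608, 247.9668]), array([151.2274, 248.6209]), array([197.1697, 252.9094]), array([197.0595, 239.9243])] lowest 0.12231667168120276 0.11534421226139012
0 [array([196.9255, 230.7056]), array([242.8347, 243.1489]), array([151.1881, 243.7996]), array([197.1724, 253.2246]), array([197.0545, 238.9442])] lowest 0.11869725640450755 0.11869725640450755
5 [array([196.8885, 225.0414]), array([242.8772, 238.4019]), array([151.082 , 239.0503]), array([197.1752, 253.5674]), array([197.0504, 238.0845])] lowest 0.11534421226139012 0.12231667168120276
10 [array([196.8529, 219.4952]), array([242.9886, 233.7416]), array([150.909 , 234.3885]), array([197.1781, 253.9353]), array([197.0474, 237.3529])] lowest 0.11228305794240306 0.1261749121557575
[159 163 163 157 164 156 161 151 150 147 149 155 155  66  62  64  62  62
  63  61  64  66  66  72] [163 162 160 164 161 157 160 152 152 149 150 134  49  59  52  57  55  57
  55  57  57  57  58  61]
```

The measured edge at row 230 matches a level cover, so I lower it towards the mat.

Request:
carry_out([
  [[-0.1, 0, 0.036, 0, 0, 0, 1], [-0.2, 0, 0.073, 0, 0, 0, 1], [-0.3, 0, 0.109, 0, 0, 0, 1], [-0.4, 0, 0.145, 0, 0, 0, 1], [-0.48, 0, 0.174, 0, 0, 0, 1], [-0.55, 0, 0.2, 0, 0, 0, 1], [-0.6, 0, 0.218, 0, 0, 0, 1], [-0.64, 0, 0.232, 0, 0, 0, 1], [-0.67, 0, 0.243, 0, 0, 0, 1], [-0.67, 0, 0.243, 0, 0, 0, 1]],
])

```text
time_s: 25.22
position: [0.488, 0.0599, 0.0446]
tcp_rot: [[-0.348, 0.007, -0.938], [0.005, 1.0, 0.005], [0.938, -0.003, -0.348]]
force: [-0.3, -0.0, -1.2]
opening: 0.266
grasp_force: 30.0
```

Request:
carry_out([
  [[-0.005, 0, 0.002, 0, 0, 0, 1], [-0.01, 0, 0.004, 0, 0, 0, 1], [-0.01, 0, 0.004, 0, 0, 0, 1], [-0.015, 0, 0.005, 0, 0, 0, 1], [-0.015, 0, 0.005, 0, 0, 0, 1], [-0.019, 0, 0.007, 0, 0, 0, 1], [-0.019, 0, 0.007, 0, 0, 0, 1], [-0.019, 0, 0.007, 0, 0, 0, 1], [-0.019, 0, 0.007, 0, 0, 0, 1], [-0.019, 0, 0.007, 0, 0, 0, 1]],
])

```text
time_s: 26.05
position: [0.4882, 0.0599, 0.0425]
tcp_rot: [[-0.348, 0.007, -0.937], [0.005, 1.0, 0.005], [0.937, -0.003, -0.348]]
force: [-0.1, -0.4, -2.3]
opening: 0.267
grasp_force: 30.0
```

Request:
carry_out([
  [[-0.01, 0, 0.003, 0, 0, 0, 1], [-0.015, 0, 0.005, 0, 0, 0, 1], [-0.02, 0, 0.007, 0, 0, 0, 1], [-0.025, 0, 0.009, 0, 0, 0, 1], [-0.025, 0, 0.009, 0, 0, 0, 1], [-0.025, 0, 0.009, 0, 0, 0, 1], [-0.025, 0, 0.009, 0, 0, 0, 1], [-0.025, 0, 0.009, 0, 0, 0, 1], [-0.025, 0, 0.009, 0, 0, 0, 1], [-0.025, 0, 0.009, 0, 0, 0, 1]],
])

```text
time_s: 26.88
position: [0.4883, 0.0598, 0.0385]
tcp_rot: [[-0.348, 0.007, -0.937], [0.005, 1.0, 0.005], [0.937, -0.003, -0.348]]
force: [0.3, 0.6, -2.2]
opening: 0.269
grasp_force: 30.0
```

Request:
carry_out([
  [[-0.005, 0, 0.002, 0, 0, 0, 1], [-0.01, 0, 0.004, 0, 0, 0, 1], [-0.013, 0, 0.005, 0, 0, 0, 1], [-0.013, 0, 0.005, 0, 0, 0, 1], [-0.013, 0, 0.005, 0, 0, 0, 1], [-0.013, 0, 0.005, 0, 0, 0, 1], [-0.013, 0, 0.005, 0, 0, 0, 1], [-0.013, 0, 0.005, 0, 0, 0, 1], [-0.013, 0, 0.005, 0, 0, 0, 1], [-0.013, 0, 0.005, 0, 0, 0, 1]],
])

```text
time_s: 27.72
position: [0.4883, 0.0598, 0.0364]
tcp_rot: [[-0.348, 0.007, -0.937], [0.005, 1.0, 0.005], [0.937, -0.003, -0.348]]
force: [0.4, 0.5, -1.6]
opening: 0.269
grasp_force: 30.0
```

Request:
carry_out([
  [[-0.005, 0, 0.002, 0, 0, 0, 1], [-0.01, 0, 0.004, 0, 0, 0, 1], [-0.013, 0, 0.005, 0, 0, 0, 1], [-0.013, 0, 0.005, 0, 0, 0, 1], [-0.013, 0, 0.005, 0, 0, 0, 1], [-0.013, 0, 0.005, 0, 0, 0, 1], [-0.013, 0, 0.005, 0, 0, 0, 1], [-0.013, 0, 0.005, 0, 0, 0, 1], [-0.013, 0, 0.005, 0, 0, 0, 1], [-0.013, 0, 0.005, 0, 0, 0, 1]],
])

```text
time_s: 28.55
position: [0.4882, 0.0598, 0.0343]
tcp_rot: [[-0.348, 0.007, -0.937], [0.005, 1.0, 0.005], [0.937, -0.003, -0.348]]
force: [0.3, -0.5, -1.8]
opening: 0.264
grasp_force: 30.0
```

Request:
carry_out([
  [[-0.003, 0, 0.001, 0, 0, 0, 1], [-0.006, 0, 0.002, 0, 0, 0, 1], [-0.006, 0, 0.002, 0, 0, 0, 1], [-0.006, 0, 0.002, 0, 0, 0, 1], [-0.006, 0, 0.002, 0, 0, 0, 1], [-0.006, 0, 0.002, 0, 0, 0, 1], [-0.006, 0, 0.002, 0, 0, 0, 1], [-0.006, 0, 0.002, 0, 0, 0, 1], [-0.006, 0, 0.002, 0, 0, 0, 1], [-0.006, 0, 0.002, 0, 0, 0, 1]],
])

```text
time_s: 29.38
position: [0.4883, 0.0598, 0.0333]
tcp_rot: [[-0.348, 0.007, -0.937], [0.005, 1.0, 0.005], [0.937, -0.003, -0.348]]
force: [-0.5, -0.2, -2.1]
opening: 0.261
grasp_force: 30.0
```

Request:
carry_out([
  [[-0.005, 0, 0.002, 0, 0, 0, 1], [-0.01, 0, 0.004, 0, 0, 0, 1], [-0.013, 0, 0.005, 0, 0, 0, 1], [-0.013, 0, 0.005, 0, 0, 0, 1], [-0.013, 0, 0.005, 0, 0, 0, 1], [-0.013, 0, 0.005, 0, 0, 0, 1], [-0.013, 0, 0.005, 0, 0, 0, 1], [-0.013, 0, 0.005, 0, 0, 0, 1], [-0.013, 0, 0.005, 0, 0, 0, 1], [-0.013, 0, 0.005, 0, 0, 0, 1]],
])

```text
time_s: 30.22
position: [0.4881, 0.0596, 0.0324]
tcp_rot: [[-0.347, 0.007, -0.938], [0.005, 1.0, 0.005], [0.938, -0.003, -0.347]]
force: [1.2, -1.9, 6.1]
opening: 0.262
grasp_force: 30.0
```

Contact at about 8 N. I let go, then back out along the tool axis.

Request:
carry_out([
  [[0, 0, 0, 0, 0, 0, -1], [0, 0, 0, 0, 0, 0, -1], [0, 0, 0, 0, 0, 0, -1], [0, 0, 0, 0, 0, 0, -1], [0, 0, 0, 0, 0, 0, -1], [0, 0, 0, 0, 0, 0, -1], [0, 0, -0.15, 0, 0, 0, -1], [0, 0, -0.3, 0, 0, 0, -1], [0, 0, -0.5, 0, 0, 0, -1], [0, 0, -0.6, 0, 0, 0, -1]],
])

```text
time_s: 31.05
position: [0.575, 0.0593, 0.0635]
tcp_rot: [[-0.352, 0.007, -0.936], [0.006, 1.0, 0.005], [0.936, -0.003, -0.352]]
force: [-0.2, -0.9, 0.2]
opening: 0.933
grasp_force: 0.0
```

```bash
python3 - <<'E'
from rel import *
s=telemetry.read_state();print(s['time_s'],s['position'],s['opening'],s['joint_positions'])
D=lambda al:pose(al,180)
chain([((.54,.06,.22),D(65)),((.455,.06,.22),D(90)),((.4985,.06,.06),D(90))])
E
```

```text
31.05 [0.575 0.059 0.064] 0.93319203967457 [ -3.558  72.356  45.03   -4.078 131.921 -93.66 ]
[ 1.059 -0.    -0.149] [ 0.    -0.123 -0.001]
[ 0.514 -0.     0.239] [-0.    -0.069 -0.   ]
[-0.29   0.     1.067] [0. 0. 0.]
```

Request:
carry_out([
  [[0.3, 0, -0.149, 0, 0, 0, -1], [0.6, 0, -0.149, 0, -0.01, 0, -1], [0.9, 0, -0.149, 0, -0.03, 0, -1], [1, 0, -0.149, 0, -0.05, 0, -1], [1, 0, -0.149, 0, -0.07, 0, -1], [1, 0, -0.149, 0, -0.085, 0, -1], [1, 0, -0.149, 0, -0.1, 0, -1], [1, 0, -0.149, 0, -0.115, 0, -1], [1, 0, -0.149, 0, -0.123, 0, -1], [1, 0, -0.149, 0, -0.123, 0, -1]],
])

```text
time_s: 31.88
position: [0.5398, 0.0604, 0.2132]
tcp_rot: [[-0.905, 0.007, -0.426], [0.007, 1.0, -0.0], [0.426, -0.003, -0.905]]
force: [-0.1, 0.3, 1.1]
opening: 0.998
grasp_force: 0.0
```

Request:
carry_out([
  [[0, 0, 0.15, 0, -0.02, 0, -1], [0, 0, 0.15, 0, -0.04, 0, -1], [0, 0, 0.15, 0, -0.06, 0, -1], [0, 0, 0.15, 0, -0.069, 0, -1], [0, 0, 0.15, 0, -0.069, 0, -1], [0, 0, 0.15, 0, -0.069, 0, -1], [0, 0, 0.15, 0, -0.069, 0, -1], [0, 0, 0.15, 0, -0.069, 0, -1], [0, 0, 0.15, 0, -0.069, 0, -1], [0, 0, 0.15, 0, -0.069, 0, -1]],
])

```text
time_s: 32.72
position: [0.5326, 0.0599, 0.1902]
tcp_rot: [[-1.0, 0.007, -0.009], [0.007, 1.0, -0.003], [0.009, -0.003, -1.0]]
force: [-0.2, 0.6, -0.6]
opening: 1.0
grasp_force: 0.0
```

```bash
python3 w.py w10; python3 - <<'E'
from h import *
c=capture('scene');w=cv2.imread('pics/w10.png');s=telemetry.read_state()
print('pred knob top',proj('wrist',[.4985,.06,.041],s))
k=cv2.resize(c[110:260,260:410],(400,400),interpolation=cv2.INTER_CUBIC)[:,:,::-1]
# dark knob within bright disc
g=cv2.cvtColor(w,6);m=(g>110).astype(np.uint8)
x,y=map(int,proj('wrist',[.4985,.06,.041],s))
print(g[y,x-60:x+60:4],g[y-60:min(y+60,399):4,x])
cv2.imwrite('pics/c10.png',np.hstack([w[:,120:520],k]))
E
```

```text
32.7167 [0.5326 0.0599 0.1902] [ -5.4032  26.0603  96.4568  -0.2664  57.996  -94.8701] 1.000247980229703
[[-0.9999  0.0068 -0.0093]
 [ 0.0068  1.     -0.0031]
 [ 0.0093 -0.0031 -1.    ]]
pred knob top [317.47523572 161.54523182]
[ 55  50  46  46  42 135 192 194 196 195 195 193 197  71  68  73  68  71
 198 198 197 199 199 200 198  71  31  33  28  32] [ 31  30  29  25 137 190 189 192 192 191 196 199  74  71  70  73  70  71
 202 203 197 205 196 193  80  31  32  31  31  33]
```

```bash
python3 - <<'E'
from h import *;import pickle
np.set_printoptions(precision=4,suppress=True)
w=cv2.imread('pics/w10.png');s=pickle.load(open('pics/w10.pkl','rb'));g=cv2.cvtColor(w,6)
m=np.zeros_like(g);m[105:215,255:380]=(g[105:215,255:380]>140)*255
cs,_=cv2.findContours(m,cv2.RETR_CCOMP,cv2.CHAIN_APPROX_NONE)
for c in sorted(cs,key=cv2.contourArea)[-2:]:
    e=cv2.fitEllipse(c);print(cv2.contourArea(c),e)
    print('disc z.015',onz('wrist',e[0],.015,s),'knob z.028',onz('wrist',e[0],.028,s))
    # world size from contour at plane
    P=np.array([onz('wrist',p[0],.015,s) for p in c]);print(np.ptp(P,0))
# predicted disc rims for level cover
c0=onz('wrist',(317,157),.015,s)
E
```

```text
411.0 ((316.83770751953125, 160.1309356689453), (21.87856674194336, 24.029552459716797), 0.503851056098938)
disc z.015 [0.5009 0.0591 0.015 ] knob z.028 [0.4991 0.0592 0.028 ]
[0.0289 0.0266 0.    ]
4845.0 ((316.9582214355469, 156.90447998046875), (78.46630859375, 78.61498260498047), 8.959589958190918)
disc z.015 [0.497  0.0592 0.015 ] knob z.028 [0.4954 0.0593 0.028 ]
[0.0936 0.0952 0.    ]
```

The cover lies flat: its outline fits a circle 94–95 mm across, centred at (0.498,0.059). I'll pick it up from above.

Request:
carry_out([
  [[0.232, -0.005, 0.15, 0, 0, 0, -1], [0.232, -0.005, 0.3, 0, 0, 0, -1], [0.232, -0.005, 0.45, 0, 0, 0, -1], [0.232, -0.005, 0.6, 0, 0, 0, -1], [0.232, -0.005, 0.7, 0, 0, 0, -1], [0.232, -0.005, 0.7, 0, 0, 0, -1], [0.232, -0.005, 0.7, 0, 0, 0, -1], [0.232, -0.005, 0.7, 0, 0, 0, -1], [0.232, -0.005, 0.7, 0, 0, 0, -1], [0.232, -0.005, 0.7, 0, 0, 0, -1]],
])

```text
time_s: 33.65
position: [0.4969, 0.0591, 0.0871]
tcp_rot: [[-1.0, 0.007, -0.006], [0.007, 1.0, -0.003], [0.006, -0.003, -1.0]]
force: [-0.3, -0.5, -0.7]
opening: 1.001
grasp_force: 0.0
```

```bash
python3 w.py w11; python3 - <<'E'
from rel import *
chain([((.4978,.0592,.022),pose(90,180))])
E
```

```text
33.65 [0.4969 0.0591 0.0871] [ -5.8866  33.4015 106.3087  -0.3514  40.6253 -95.238 ] 1.0012317805955437
[[-1.      0.0066 -0.0062]
 [ 0.0067  1.     -0.0034]
 [ 0.0062 -0.0034 -1.    ]]
[-0.01   0.002  0.433] [-0.001 -0.001 -0.001]
```

Request:
carry_out([
  [[-0.007, 0, 0.1, -0.0005, -0.001, -0.001, -1], [-0.007, 0, 0.2, -0.0005, -0.001, -0.001, -1], [-0.007, 0, 0.3, -0.0005, -0.001, -0.001, -1], [-0.007, 0, 0.38, -0.0005, -0.001, -0.001, -1], [-0.007, 0, 0.42, -0.0005, -0.001, -0.001, -1], [-0.007, 0, 0.43, -0.0005, -0.001, -0.001, -1], [-0.007, 0, 0.43, -0.0005, -0.001, -0.001, 1], [-0.007, 0, 0.43, -0.0005, -0.001, -0.001, 1], [-0.007, 0, 0.43, -0.0005, -0.001, -0.001, 1], [-0.007, 0, 0.43, -0.0005, -0.001, -0.001, 1]],
])

```text
time_s: 34.53
position: [0.497, 0.059, 0.0222]
tcp_rot: [[-1.0, 0.0, -0.001], [0.0, 1.0, -0.0], [0.001, -0.0, -1.0]]
force: [0.0, -0.5, -0.1]
opening: 0.783
grasp_force: 0.0
```

Request:
carry_out([
  [[0, 0, 0, 0, 0, 0, 1], [0, 0, 0, 0, 0, 0, 1], [0, 0, 0, 0, 0, 0, 1], [0, 0, 0, 0, 0, 0, 1], [0, 0, 0, 0, 0, 0, 1], [0, 0, 0, 0, 0, 0, 1], [0, 0, 0, 0, 0, 0, 1], [0, 0, 0, 0, 0, 0, 1], [0, 0, 0, 0, 0, 0, 1], [0, 0, 0, 0, 0, 0, 1]],
])

```text
time_s: 35.37
position: [0.4964, 0.059, 0.0214]
tcp_rot: [[-1.0, 0.001, -0.002], [0.001, 1.0, 0.0], [0.002, 0.0, -1.0]]
force: [-0.9, 0.5, 0.4]
opening: 0.268
grasp_force: 30.0
```

```bash
python3 - <<'E'
from rel import *
s=telemetry.read_state();print(s['position'],s['opening'],s['grasp_force'])
R=s['tcp_rot'];print(R)
chain([((.4978,.0592,.16),pose(90,180)),((.47,-.066,.16),pose(90,180)),((.4435,-.19,.16),pose(90,180)),((.4435,-.19,.09),pose(90,180))])
E
```

```text
[0.496 0.059 0.021] 0.26769262929244664 29.9999937415123
[[-1.     0.001 -0.002]
 [ 0.001  1.     0.   ]
 [ 0.002  0.    -1.   ]]
[-0.007  0.001 -0.924] [ 0. -0. -0.]
[ 0.185 -0.835  0.   ] [0. 0. 0.]
[ 0.177 -0.827  0.   ] [0. 0. 0.]
[-0.     0.     0.467] [0. 0. 0.]
```

Request:
carry_out([
  [[0, 0, -0.1, 0, 0, 0, 1], [0, 0, -0.25, 0, 0, 0, 1], [0, 0, -0.45, 0, 0, 0, 1], [0, 0, -0.65, 0, 0, 0, 1], [0, 0, -0.85, 0, 0, 0, 1], [0, -0.1, -0.98, 0, 0, 0, 1], [-0.1, -0.3, -0.98, 0, 0, 0, 1], [-0.2, -0.5, -0.98, 0, 0, 0, 1], [-0.3, -0.7, -0.98, 0, 0, 0, 1], [-0.3, -0.8, -0.98, 0, 0, 0, 1]],
])

```text
time_s: 36.2
position: [0.5454, -0.065, 0.1689]
tcp_rot: [[-1.0, 0.002, 0.003], [0.002, 1.0, -0.003], [-0.003, -0.003, -1.0]]
force: [1.1, -0.0, -2.8]
opening: 0.271
grasp_force: 30.0
```

Request:
carry_out([
  [[-0.05, -0.2, 0, 0, 0, 0, 1], [-0.1, -0.4, 0, 0, 0, 0, 1], [-0.15, -0.6, 0, 0, 0, 0, 1], [-0.2, -0.8, 0, 0, 0, 0, 1], [-0.22, -0.86, 0, 0, 0, 0, 1], [-0.22, -0.86, 0, 0, 0, 0, 1], [-0.22, -0.86, 0, 0, 0, 0, 1], [-0.22, -0.86, 0, 0, 0, 0, 1], [-0.22, -0.86, 0, 0, 0, 0, 1], [-0.22, -0.86, 0, 0, 0, 0, 1]],
])

```text
time_s: 37.03
position: [0.5742, -0.1883, 0.1682]
tcp_rot: [[-1.0, -0.001, -0.003], [-0.001, 1.0, 0.001], [0.003, 0.001, -1.0]]
force: [0.6, 0.6, -1.7]
opening: 0.27
grasp_force: 30.0
```

```bash
python3 w.py w12; python3 - <<'E'
from h import *;import pickle
from scipy.optimize import least_squares
np.set_printoptions(precision=4,suppress=True)
w=cv2.imread('pics/w12.png');s=pickle.load(open('pics/w12.pkl','rb'))
print(s['force'],s['opening'])
print('pred rim',[proj('wrist',p,s) for p in([.4435,-.19,.065],[.3965,-.19,.065],[.4905,-.19,.065],[.4435,-.143,.065])])
E
```

```text
37.0333 [ 0.5742 -0.1883  0.1682] [ -28.7154   32.4173   88.0364   -0.0614   59.73   -118.7606] 0.2700565414253341
[[-1.     -0.0013 -0.0033]
 [-0.0013  1.      0.0007]
 [ 0.0033  0.0007 -1.    ]]
[ 0.6142  0.59   -1.73  ] 0.2700565414253341
pred rim [array([315.4728,  56.2834]), array([315.5131,  -5.4383]), array([315.4408, 112.8171]), array([369.7855,  56.5637])]
```

```bash
cat > circ.py <<'E'
from h import *;import pickle
np.set_printoptions(precision=4,suppress=True)
th=np.radians(np.arange(0,360,3))
def fit(n,im,s,c0,z,rs,rng=.01):
    g=cv2.GaussianBlur(cv2.cvtColor(im,cv2.COLOR_BGR2GRAY),(0,0),1).astype(np.float32)
    G=cv2.magnitude(cv2.Sobel(g,5,1,0),cv2.Sobel(g,5,0,1));G=np.minimum(G,150)
    best=[]
    for dx in np.arange(-rng,rng+1e-6,.001):
        for dy in np.arange(-rng,rng+1e-6,.001):
            v=[]
            for r in rs:
                q=np.array([proj(n,[c0[0]+dx+r*np.cos(t),c0[1]+dy+r*np.sin(t),z],s) for t in th[::2]],np.float32)
                ok=(q[:,0]>2)&(q[:,0]<637)&(q[:,1]>2)&(q[:,1]<397)
                v+=list(cv2.remap(G,q[ok,0],q[ok,1],cv2.INTER_LINEAR).ravel())
            best.append((np.mean(v),c0[0]+dx,c0[1]+dy))
    best.sort(reverse=True);return np.array(best[:3])
E
cat > run.py <<'E'
from circ import *
L=lambda n:(cv2.imread(f'pics/{n}.png'),pickle.load(open(f'pics/{n}.pkl','rb')))
for n in('w12','w5'):
    im,s=L(n);print(n,fit('wrist',im,s,(.4435,-.19),.065,(.047,.043)))
im,s=L('w10');print('cover',fit('wrist',im,s,(.4975,.059),.015,(.048,)))
for n in('top','scene'):
    im=capture(n)[:,:,::-1].copy();cv2.imwrite(f'pics/{n}12.png',im);print(n,fit(n,im,None,(.4435,-.19),.065,(.047,.043)))
E
sed -i "s/c=camera_info(n)/c=CI(n)/" h.py; sed -i "2a import functools\nCI=functools.lru_cache(None)(camera_info)" h.py; time python3 run.py
```

```text
w12 [[85.9953  0.4445 -0.193 ]
 [80.7735  0.4445 -0.192 ]
 [79.7132  0.4435 -0.193 ]]
w5 [[101.443    0.4425  -0.192 ]
 [101.0453   0.4445  -0.192 ]
 [100.9893   0.4435  -0.192 ]]
cover [[150.       0.4995   0.059 ]
 [150.       0.4985   0.059 ]
 [149.994    0.4985   0.06  ]]
top [[ 9.2594  0.4535 -0.18  ]
 [ 9.2073  0.4525 -0.18  ]
 [ 9.1615  0.4535 -0.181 ]]
scene [[110.4587   0.4425  -0.193 ]
 [110.366    0.4425  -0.195 ]
 [110.3314   0.4425  -0.194 ]]
real	0m22.752s
user	0m20.883s
sys	0m0.148s
```

```bash
python3 - <<'E'
from circ import *
im=cv2.imread('pics/w12.png');s=pickle.load(open('pics/w12.pkl','rb'))
T=np.array([s['position'][0],s['position'][1]])
print(T,fit('wrist',im,s,T,s['position'][2]-.0064,(.048,),.006))
g=cv2.cvtColor(im,6);print([ (proj('wrist',[T[0]-.048+d,T[1],s['position'][2]-.0064],s)).round(1) for d in(0,.0016)]);print(g[190:260:2,280],g[190:260:2,350])
from rel import chain,pose
chain([((.4425,-.1925,.16),pose(90,180)),((.4425,-.1925,.09),pose(90,180))])
E
```

```text
[ 0.5742 -0.1883] [[59.0564  0.5752 -0.1883]
 [51.6792  0.5752 -0.1893]
 [51.0367  0.5772 -0.1873]]
[array([317.2, 170.5]), array([317.2, 173.1])]
[173 180 184 178 177 177 179 173 169 173 173 173 175 173 177 174 172 174
 174 173 175 169 168 169 170 170 155 142  88  61  66  64  62  63  63] [171 179 184 175 175 175 175 174 169 169 169 170 177 171 178 177 178 176
 174 177 177  73  33   7   0   7   2   9  16   2   4  14   9   6   8]
[ 0.881 -0.022  0.058] [ 0. -0.  0.]
[-0.     0.     0.467] [0. 0. 0.]
```

Request:
carry_out([
  [[0.2, 0, 0.05, 0, 0, 0, 1], [0.4, 0, 0.05, 0, 0, 0, 1], [0.6, -0.02, 0.05, 0, 0, 0, 1], [0.8, -0.028, 0.05, 0, 0, 0, 1], [0.879, -0.028, 0.05, 0, 0, 0, 1], [0.879, -0.028, 0.2, 0, 0, 0, 1], [0.879, -0.028, 0.35, 0, 0, 0, 1], [0.879, -0.028, 0.47, 0, 0, 0, 1], [0.879, -0.028, 0.47, 0, 0, 0, 1], [0.879, -0.028, 0.47, 0, 0, 0, 1]],
])

```text
time_s: 38.02
position: [0.4424, -0.1938, 0.0978]
tcp_rot: [[-1.0, 0.0, -0.004], [0.0, 1.0, 0.001], [0.004, 0.001, -1.0]]
force: [-0.4, 0.1, -2.5]
opening: 0.267
grasp_force: 30.0
```

```bash
python3 w.py w13; python3 - <<'E'
from rel import *
chain([((.4428,-.1925,.084),pose(90,180))])
c=capture('scene');t=capture('top');k=lambda c,x,y:cv2.resize(c[y:y+100,x:x+100],(400,400),interpolation=cv2.INTER_CUBIC)[:,:,::-1]
cv2.imwrite('pics/c13.png',np.hstack([k(c,215,110),k(t,365,185)]))
E
```

```text
38.0167 [ 0.4424 -0.1938  0.0978] [ -36.8897   31.367   108.5089   -0.1255   40.3388 -126.7853] 0.26652725992536136
[[-1.      0.0002 -0.0038]
 [ 0.0001  1.      0.0011]
 [ 0.0038  0.0011 -1.    ]]
[0.002 0.012 0.097] [-0. -0. -0.]
```

Request:
carry_out([
  [[0, 0.009, 0.03, 0, 0, 0, 1], [0, 0.009, 0.05, 0, 0, 0, 1], [0, 0.009, 0.065, 0, 0, 0, 1], [0, 0.009, 0.075, 0, 0, 0, 1], [0, 0.009, 0.085, 0, 0, 0, 1], [0, 0.009, 0.09, 0, 0, 0, 1], [0, 0.009, 0.095, 0, 0, 0, 1], [0, 0.009, 0.1, 0, 0, 0, 1], [0, 0.009, 0.1, 0, 0, 0, 1], [0, 0.009, 0.1, 0, 0, 0, 1]],
])

```text
time_s: 39.0
position: [0.4426, -0.1929, 0.0831]
tcp_rot: [[-1.0, 0.001, -0.002], [0.001, 1.0, 0.0], [0.002, 0.0, -1.0]]
force: [-0.4, 0.4, -1.5]
opening: 0.268
grasp_force: 30.0
```

Request:
carry_out([
  [[0, 0, 0.005, 0, 0, 0, 1], [0, 0, 0.01, 0, 0, 0, 1], [0, 0, 0.013, 0, 0, 0, 1], [0, 0, 0.013, 0, 0, 0, 1], [0, 0, 0.013, 0, 0, 0, 1], [0, 0, 0.013, 0, 0, 0, 1], [0, 0, 0.013, 0, 0, 0, 1], [0, 0, 0.013, 0, 0, 0, 1], [0, 0, 0.013, 0, 0, 0, 1], [0, 0, 0.013, 0, 0, 0, 1]],
])

```text
time_s: 39.83
position: [0.4426, -0.1928, 0.0811]
tcp_rot: [[-1.0, 0.0, -0.002], [0.0, 1.0, -0.0], [0.002, -0.0, -1.0]]
force: [0.6, 0.4, -1.9]
opening: 0.266
grasp_force: 30.0
```

Request:
carry_out([
  [[0, 0, 0.005, 0, 0, 0, 1], [0, 0, 0.01, 0, 0, 0, 1], [0, 0, 0.013, 0, 0, 0, 1], [0, 0, 0.013, 0, 0, 0, 1], [0, 0, 0.013, 0, 0, 0, 1], [0, 0, 0.013, 0, 0, 0, 1], [0, 0, 0.013, 0, 0, 0, 1], [0, 0, 0.013, 0, 0, 0, 1], [0, 0, 0.013, 0, 0, 0, 1], [0, 0, 0.013, 0, 0, 0, 1]],
])

```text
time_s: 40.67
position: [0.4426, -0.1929, 0.0792]
tcp_rot: [[-1.0, 0.0, -0.002], [0.0, 1.0, -0.0], [0.002, -0.0, -1.0]]
force: [-0.1, -0.8, -0.9]
opening: 0.266
grasp_force: 30.0
```

No contact at 0.0792, which is about 4 mm below rim entry, so the step is in the mouth. I keep lowering.

Request:
carry_out([
  [[0, 0, 0.005, 0, 0, 0, 1], [0, 0, 0.01, 0, 0, 0, 1], [0, 0, 0.013, 0, 0, 0, 1], [0, 0, 0.013, 0, 0, 0, 1], [0, 0, 0.013, 0, 0, 0, 1], [0, 0, 0.013, 0, 0, 0, 1], [0, 0, 0.013, 0, 0, 0, 1], [0, 0, 0.013, 0, 0, 0, 1], [0, 0, 0.013, 0, 0, 0, 1], [0, 0, 0.013, 0, 0, 0, 1]],
])

```text
time_s: 41.5
position: [0.4426, -0.1928, 0.0774]
tcp_rot: [[-1.0, 0.0, -0.002], [0.0, 1.0, -0.0], [0.002, -0.0, -1.0]]
force: [-0.2, 0.4, 3.2]
opening: 0.264
grasp_force: 30.0
```

Request:
carry_out([
  [[0, 0, 0.003, 0, 0, 0, 1], [0, 0, 0.006, 0, 0, 0, 1], [0, 0, 0.008, 0, 0, 0, 1], [0, 0, 0.008, 0, 0, 0, 1], [0, 0, 0.008, 0, 0, 0, 1], [0, 0, 0.008, 0, 0, 0, 1], [0, 0, 0.008, 0, 0, 0, 1], [0, 0, 0.008, 0, 0, 0, 1], [0, 0, 0.008, 0, 0, 0, 1], [0, 0, 0.008, 0, 0, 0, 1]],
])

```text
time_s: 42.33
position: [0.4426, -0.1929, 0.0773]
tcp_rot: [[-1.0, 0.0, -0.002], [0.0, 1.0, -0.001], [0.002, -0.001, -1.0]]
force: [-2.9, 1.9, 14.9]
opening: 0.264
grasp_force: 30.0
```

It seats at TCP 0.0773, and 0.0774 was expected. I ease off, release and withdraw.

Request:
carry_out([
  [[0, 0, -0.008, 0, 0, 0, 1], [0, 0, -0.008, 0, 0, 0, -1], [0, 0, -0.008, 0, 0, 0, -1], [0, 0, -0.008, 0, 0, 0, -1], [0, 0, -0.008, 0, 0, 0, -1], [0, 0, -0.008, 0, 0, 0, -1], [0, 0, -0.008, 0, 0, 0, -1], [0, 0, -0.008, 0, 0, 0, -1], [0, 0, -0.1, 0, 0, 0, -1], [0, 0, -0.25, 0, 0, 0, -1]],
])

```text
time_s: 43.17
position: [0.4412, -0.1919, 0.1122]
tcp_rot: [[-1.0, 0.001, -0.007], [0.001, 1.0, 0.003], [0.007, 0.003, -1.0]]
force: [0.7, 0.6, 0.1]
opening: 0.867
grasp_force: 0.0
```

Request:
carry_out([
  [[0, 0.1, -0.25, 0, 0, 0, -1], [0, 0.3, -0.5, 0, 0, 0, -1], [0, 0.5, -0.6, 0, 0, 0, -1], [0, 0.7, -0.6, 0, 0, 0, -1], [0, 0.9, -0.6, 0, 0, 0, -1], [0, 1, -0.6, 0, 0, 0, -1], [0, 1, -0.6, 0, 0, 0, -1], [0, 1, -0.6, 0, 0, 0, -1], [0, 1, -0.6, 0, 0, 0, -1], [0, 1, -0.6, 0, 0, 0, -1]],
])

```text
time_s: 44.0
position: [0.4433, -0.0439, 0.2034]
tcp_rot: [[-1.0, 0.002, -0.002], [0.002, 1.0, -0.0], [0.002, -0.0, -1.0]]
force: [-0.4, -0.6, 0.1]
opening: 1.0
grasp_force: 0.0
```

```bash
python3 - <<'E'
from h import *
c=capture('scene');t=capture('top')
k=lambda c,x,y:cv2.resize(c[y:y+100,x:x+100],(400,400),interpolation=cv2.INTER_CUBIC)[:,:,::-1]
cv2.imwrite('pics/c14.png',np.hstack([k(c,205,100),k(t,375,150)]))
E
```

```text
(no output)
```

View pics/c14.png

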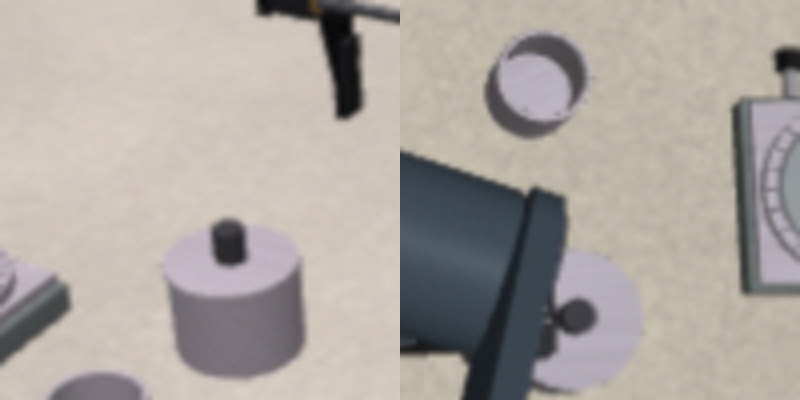

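The cover sits level on the wide pot at scene (262,166), knob up. The gripper is clear and the small pot has not moved.

```bash
python3 -c "
from rig import job
print(job.hand_in())"
```

```text
the job is handed in; nothing more can be done
None
```

The job is handed in at about 44 s: the bush stands upright in the wide pot, and the larger cover, after being laid flat on the mat and let go, sits level and fully home on that pot with its knob up.

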